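# Set a seed gate's clearance with a feeler gauge

### The job

Set the seed metering unit's gate to the green feeler gauge: hang the gauge fully home in the gap between roller and gate lip, then bring the gate up by its orange handle until the lip nips the blade by itself with a light press of about 4 N, and let go of both. Then draw the gauge out against that light drag and put it back, fully home and upright, in its slot of the wooden stand; touch the gate only while the gauge is in the gap, and leave everything else alone.

Things in the scene. Friction and masses are not known exactly. Their poses are not given: they have to be found in the camera images.
- seeder: Bench seed metering unit (hopper off), fixed: blue base plate 270 x 170 x 12 mm. Origin: centre of its underside; x: the way the gate closes, towards the brass roller; z up. Two cheeks (x -5 to 118, y 32 to 40 mm on either side) end at z = 105. Between them the fixed roller, 80 mm diameter, axis at z = 70 and x = 70 plus or minus 2.5 (unknown). Motor at +y, x 48 to 92, up to z = 91 mm.
- gate_handle (a point): Middle of the gate's orange handle, an upright block 14 (x) x 28 (y) mm, z = 80 to 124 mm in the seeder's frame, this point at z = 104, y = 0; axes as the seeder's. With it the gate slides along the seeder's x against a steady friction of 10 N either way. It starts 7 to 15 mm open (lip to roller) and travels 11 mm or more from there.
- gate: The gate: grey carriage on two rods, with the handle and, 80 mm ahead (+x) of the handle's middle, the steel lip: flat upright face 58 mm wide, z = 57 to 85, flaring back from the roller above, 10 mm back at z = 100. The lip is sprung, 12 N per mm after a first 0.7 N. The gate stays where it is left if the lip presses with under 10 N. Origin 104 mm below gate_handle.
- gauge_green_grip (a point): Middle of the green grip of the 5 mm gauge, 12 (x) x 30 (y) mm, from 26 below to 21 mm above this point. x across the blade, z up. Home in the seeder, cross-bar on the cheeks and blade in the gap, this point is at z = 141 mm, y = 0 and x between lip and roller; home in the stand, cross-bar on its top, at z = 98 mm. Either way round is fine.
- gauge_green: The 5 mm feeler gauge, about 180 g, 107 mm tall, origin at the blade's tip, 86 mm below the grip's middle. Blade 5 (x) x 40 (y) mm, 50 mm long; over it a cross-bar 12 (x) x 82 (y) x 10 mm; then the grip. Friction about 0.6: drawn out of the nip it drags with 1.2 times the lip's press.
- stand: Wooden block, fixed, 150 (x) x 94 (y) x 62 mm; origin: centre of its underside. Three slots in its top, 12 (x) x 46 (y) mm, 56 mm deep, at x = -46, 0, 46 mm, y = 0. Each starts with a gauge: yellow grip (3 mm), green (5 mm) or red (7 mm), in any order, axes along the stand's. The green one goes back into the slot it left.
- gauge_yellow: Feeler gauge with yellow grip, 3 mm blade, otherwise as the green one, in the stand; stays there.
- gauge_red: Feeler gauge with red grip, 7 mm blade, otherwise as the green one, in the stand; stays there.
- cup0: White paper cup with a seedling, 75 mm wide, 105 mm tall, a bystander; leave it alone.
- cup1: Another such cup, a bystander; leave it alone.
- cup2: Another such cup, a bystander; leave it alone.
- seed_jar: Amber glass jar, 64 mm wide, a bystander; leave it alone.
- brush: Hand brush with wooden handle, a bystander; leave it alone.
- seed_pan: Small aluminium pan, 100 x 75 mm, a bystander; leave it alone.
- spatula: Spatula with blue handle, a bystander; leave it alone.
Mind the look-alikes: they are no part of the job. Leave any blue or purple look-alike of the gauge_green alone.

How it is judged:
By the outcome, as a careful person would: the job done as asked, in the order asked, and still so for the second after the job is handed in, with the robot touching nothing.
It also fails if it takes over 72 s, if anything falls off the work surface, if the arm or the gripper's body presses on something with over 40 N, if the wrist force passes 120 N, or if a joint passes its speed limit or range.

### The arm

A 6-joint arm with a two-finger parallel gripper is mounted at the origin on the work surface. World frame = base frame: x ahead of the robot, y to its left, z up, the work surface at z = 0. Lengths are in mm, angles in rad, forces in N, time in s.
With the tool pointing down it reaches from about 325 to 875 mm from the base axis. Payload 4.4 kg.
Tool frame: the origin (TCP) lies at the very end of the fingers, on their centre line; the grasp point (between the pads) lies 19 mm behind it; y points along the fingers, x is the direction in which the jaws open and shut, and the axes are right-handed (so a half turn about y gives the same grasp; the last joint's range is limited). The gripper opens to 85 mm and grips with 20 to 120 N. Pads are 22 mm wide; open, the fingers measure 114 mm over their backs; the gripper's body (76 mm by 85 mm) begins 54 mm behind the grasp point. The pads swing forward as they close: fully open they stand 13 mm farther back than shut.
Start: joints at [1.194, 0.207, 1.542, -0, 1.393, -0.15], TCP at [128.744, 560.404, 231.282] pointing down, gripper open.
Joint ranges: [-2.73, 2.73], [-0.86, 2.22], [0.23, 2.46], [-1.11, 4.25], [0.08, 2.63], [-2.82, 2.82]. Speed limits (rad/s): [2.79, 2.79, 3.14, 3.14, 3.14, 3.14].

### API

Orientations are given as a rotation vector (axis times angle).
In Python, from plant import arm, eyes, hand_in, finder gives the robot as it stands. The module is installed in compiled form; this text tells all that it offers.
- The arm moves only by the tool move_arm, never from a script. Its argument "steps" is a list of rows, each an object with "linear": the shift along the tool's x, y, z in m, a list of three; "twist": the turn about the tool's y in rad; "jaw": the finger opening in m, from 0 to 0.0854. In form: [{"linear": [x, y, z], "twist": twist, "jaw": jaw}, ...]. A call has 1 to 5 rows; each row is the pose to reach, as a shift and turn from the pose commanded when the call began, along the tool's axes at that moment; what a row does not reach only later rows make up. A row lasts 1/10 s, in which the tool goes at most 50 mm and 8.59 degrees, less where a joint would pass 70% of its speed; a pose out of reach is approached as far as the arm can. A call with a gripper value outside its range is refused whole. The fingers move at their own pace and stop on an object; "force" is the grip in N (left out, the last holds). Time passes only in rows, so rows that repeat a pose let the fingers close. It gives the time, the measured TCP pose, the force and the opening at its end, in the units of the state.
- arm.read_state(): the state, without advancing time (a new reading comes with each control period).
- eyes.snapshot(name): name is "side" or "top"; returns a dict with "pixels" (384x512x3 uint8, blue, green, red), "fx", "fy", "cx", "cy" (pixels), "k1" (the pictures are not rectified: a ray, as slopes to the right and down, at radius r is drawn at 1 + k1 r^2 times it, then the intrinsics apply), "xyz" and "attitude" of the camera in the world. Camera axes: x right, y down, z forward; pixel columns grow to the right and rows downward; lengths in mm; the calibration is good to about 2 mm. A picture is of the moment at which its call begins. There is no depth.
- hand_in(): hands the job in, once; it reports no verdict.
Trained networks look in a picture, given as the dict that the camera call returned (one of the last four; its "shot" number tells which), for a name from the list of things; names that differ only in an ending like _2 or _b are one class to them, and where a whole thing is asked for, a point or a joint stands for the part that bears it (a point fixed in the world has none). Each returns a list of dicts, best first, with "confidence" (0 to 1); they miss things now and then, are a little off and sometimes report something else, mostly with a low value. They report only what shows in the picture. A call takes as long as a camera call. They do not tell look-alikes from the thing itself.
- finder.look_for(picture, label): "rect" ([left, top, width, height] as shares, 0 to 1, of the picture: columns of its width, rows of its height, round what is visible of it).
- finder.trace(picture, label): "pixels" (384x512 bool, what is visible of it) and "rect" ([left, top, width, height] as shares, 0 to 1, of the picture: columns of its width, rows of its height, round what is visible of it).
The state is a dict: "time_s": time; "joint_positions": joint angles; "qvel": joint speeds; "joint_torque": joint torques, N m; "tool_pos": TCP position; "tcp_rot": TCP orientation; "contact_force": force on the tool from outside, world axes, zero at the start; "torque": the same for the moment, N m; "gripper_width": finger opening in mm.
Only numpy, scipy, OpenCV 4.12 (cv2) and the standard library are available. Lean on these libraries where they do the work, as an engineer would, in place of code of your own. Each camera call takes 0.05 s, during which the arm holds its last target.

## Working session

There is one attempt and no reset: what is moved stays moved. The work goes in short steps, Python scripts to look and compute and a tool call to move; the robot and the scene stay as the last step left them, time stands still between calls to the robot, and variables do not carry over. Pictures are saved under pics/ and viewed, and the job is handed in when it is done.

Besides the shell and the picture viewer there is one more tool, called after "Request:" as name(argument=value, ...), one argument or row to a line, values as JSON. move_arm: Moves the arm, as the interface text tells. Its arguments: {"type":"object","properties":{"steps":{"type":"array"},"force":{"type":"number"}},"required":["steps"]}

```bash
mkdir -p pics
cat > h.py <<'E'
import numpy as np, cv2, pickle
from plant import arm, eyes, finder
def snap(n, fn=None):
    p=eyes.snapshot(n)
    if fn: cv2.imwrite('pics/'+fn,p['pixels'])
    return p
E
python3 - <<'E'
from h import *
s=arm.read_state(); print({k:np.round(v,3) if not isinstance(v,str) else v for k,v in s.items()})
for n in('side','top'):
    p=snap(n,n+'0.png'); print({k:v for k,v in p.items() if k!='pixels'})
    pickle.dump(p,open(n+'0.pkl','wb'))
    for l in ['gauge_green_grip','gauge_green','gate_handle','stand','seeder']:
        for d in finder.look_for(p,l)[:4]:
            r=np.array(d['rect'])*[512,384,512,384]; print(n,l,round(d['confidence'],2),r.round(0))
E
```

```text
{'time_s': np.float64(0.0), 'joint_positions': array([ 1.195,  0.207,  1.543,  0.   ,  1.393, -0.15 ]), 'qvel': array([-0.   , -0.001, -0.001, -0.   ,  0.001, -0.001]), 'joint_torque': array([-1.0000e-03, -3.8303e+01, -2.9160e+01, -0.0000e+00,  1.1000e-02,
        0.0000e+00]), 'tool_pos': array([128.446, 559.68 , 230.097]), 'tcp_rot': array([-1.309, -1.04 ,  1.043]), 'contact_force': array([-0.35 , -0.358,  0.619]), 'torque': array([ 0.033, -0.025,  0.007]), 'gripper_width': np.float64(85.392)}
{'fx': 373.55372719111904, 'fy': 373.55372719111904, 'cx': 255.25039993224013, 'cy': 190.60065441282427, 'k1': 0.016926282307605366, 'xyz': array([112.72761745, 715.92692806, 748.54349983]), 'attitude': array([-0.70196515,  2.53231802, -1.25039216]), 'shot': 1}
side gauge_green_grip 0.78 [212. 218.  22.  34.]
side gauge_green_grip 0.62 [205. 148.  44.  25.]
side gauge_green_grip 0.57 [217. 262.  32.  34.]
side gauge_green_grip 0.51 [250. 230.  20.  28.]
side gauge_green 0.82 [218. 258.  37.  39.]
side gauge_green 0.7 [215. 216.  20.  32.]
side gauge_green 0.52 [250. 234.  20.  25.]
side gate_
[... 174 characters left out ...]
44461410705895, 'cy': 189.05388726504637, 'k1': -0.027755578649298777, 'xyz': array([ 428.17384831,   -2.84973269, 1515.59972529]), 'attitude': array([-2.17513356,  2.17794173, -0.07811502]), 'shot': 2}
top gauge_green_grip 0.56 [213. 219.  22.   7.]
top gauge_green_grip 0.51 [207. 188.  22.   7.]
top gauge_green 0.61 [301. 183.  22.  27.]
top gauge_green 0.49 [207. 191.  22.   4.]
top gauge_green 0.43 [186. 213.  14.  16.]
top gauge_green 0.4 [216. 220.  13.   8.]
top gate_handle 0.86 [303. 184.  21.  31.]
top stand 0.85 [203. 158.  30.  47.]
top stand 0.56 [206. 189.  22.   6.]
top seeder 0.67 [302. 182.  24.  31.]
top seeder 0.66 [201. 156.  29.  49.]
top seeder 0.61 [287. 157.  54.  72.]
```

Run:
```python
import cv2
a=cv2.imread('pics/side0.png');b=cv2.imread('pics/top0.png')
cv2.imwrite('pics/s1.png',cv2.resize(a[120:320,150:390],None,fx=3.3,fy=3,interpolation=2)[:600])
cv2.imwrite('pics/t1.png',cv2.resize(b[135:255,180:360],None,fx=4.4,fy=4.4,interpolation=2))
cv2.imwrite('pics/both.png',cv2.resize(cv2.hconcat([a,b]),(800,300)))
```

```text
(no output)
```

View pics/both.png

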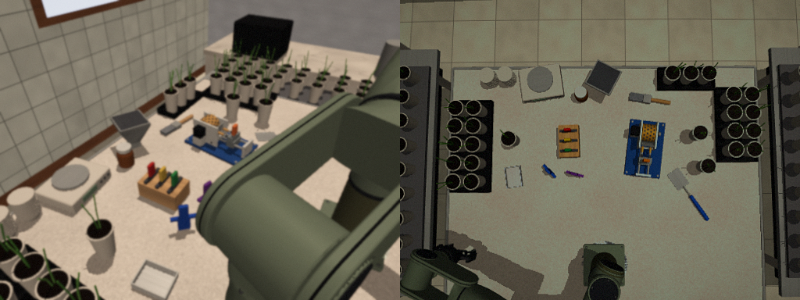

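View pics/s1.png

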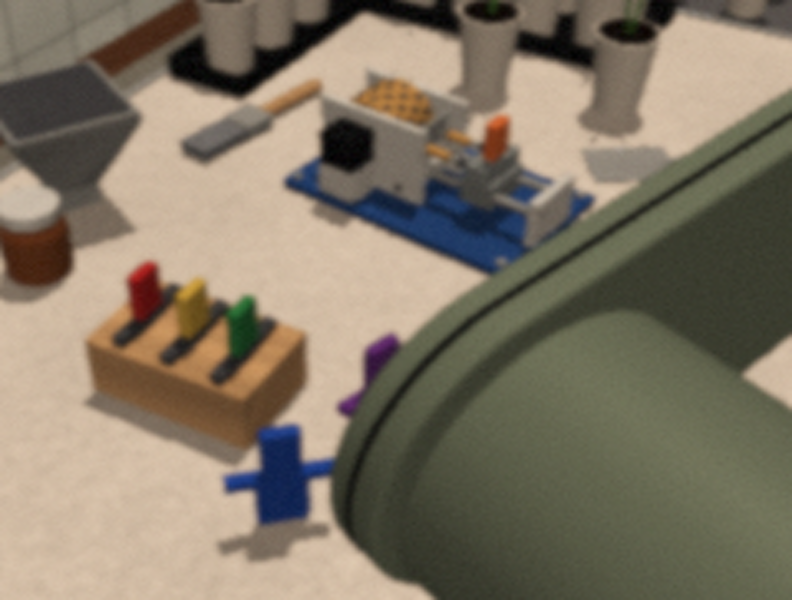

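View pics/t1.png

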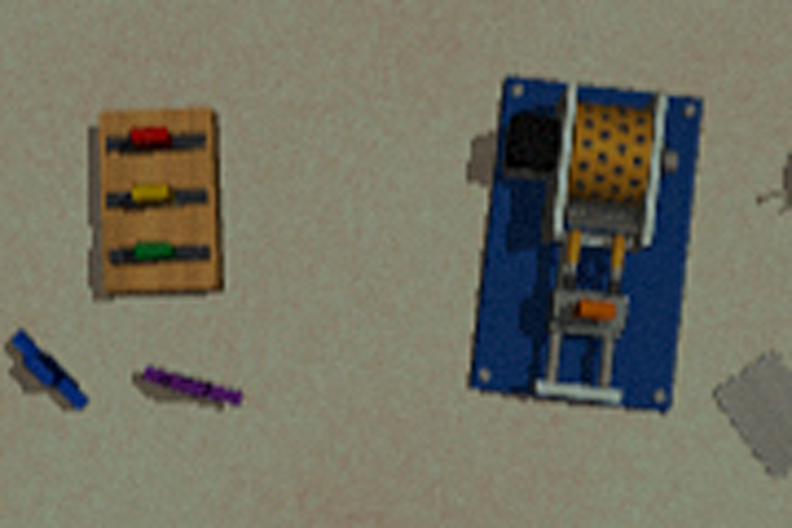

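The top view shows three gauges in the stand: red (214,166), yellow (214,179) and green (215,192). The blue (190,218) and purple (223,222) look-alikes stand loose on the table. The target is the green grip in the nearest slot, seen at (223,229) in the side view. The gate handle is orange, at (316,205) in top and (301,162) in side.

```bash
cat >> h.py <<'E'
from scipy.spatial.transform import Rotation as R
from scipy.optimize import least_squares, minimize
def proj(p,X):
    X=np.atleast_2d(X).astype(float)
    c=R.from_rotvec(p['attitude']).inv().apply(X-p['xyz'])
    s=c[:,:2]/c[:,2:]; r2=(s**2).sum(1,keepdims=True)
    s=s*(1+p['k1']*r2)
    return s*[p['fx'],p['fy']]+[p['cx'],p['cy']]
def box(x0,x1,y0,y1,z0,z1):
    return np.array([[x,y,z] for x in(x0,x1) for y in(y0,y1) for z in(z0,z1)],float)
def place(B,x,y,yaw,z=0):
    return R.from_rotvec([0,0,yaw]).apply(B)+[x,y,z]
def hull(p,X):
    return cv2.convexHull(proj(p,X).astype(np.float32))
def hc(p,X):
    m=cv2.moments(hull(p,X)); return np.array([m['m10'],m['m01']])/m['m00'],m['m00']
def hsv(p): return cv2.cvtColor(p['pixels'],cv2.COLOR_BGR2HSV).astype(int)
def blob(p,name,near=None,rad=14):
    h=hsv(p);H,S,V=h[...,0],h[...,1],h[...,2]
    rng={'green':(45,85),'yellow':(20,32),'red':(172,6),'orange':(4,17),'blue':(100,120)}[name]
    m=((H>=rng[0])&(H<=rng[1]) if rng[0]<rng[1] else (H>=rng[0])|(H<=rng[1]))&(S>(165 if name!='green' else 130))&(V>35)
    if near is not None:
        yy,xx=np.mgrid[:384,:512]; m&=(np.hypot(xx-near[0],yy-near[1])<rad)
    ys,xs=np.nonzero(m)
    w=S[ys,xs]*V[ys,xs]
    return np.array([xs.mean(),ys.mean()]),len(xs),m
E
cat > fit.py <<'E'
from h import *
P={n:pickle.load(open(n+'0.pkl','rb')) for n in('side','top')}
near={'top':{'red':(214,166),'yellow':(214,179),'green':(215,192),'orange':(316,205)},
 'side':{'red':(194,217),'yellow':(208,223),'green':(223,229),'orange':(301,166)}}
ob={}
for n in P:
    for c in near[n]:
        b=blob(P[n],c,near[n][c],14 if n=='top' and c!='x' else 18); ob[n,c]=b[0]; print(n,c,b[0].round(2),b[1])
grip=box(-6,6,-15,15,-26,21)
S=lambda c,v:place(grip+[{'red':46,'yellow':0,'green':-46}[c],0,98],*v)
def res(v,cams=('top','side')): return np.concatenate([hc(P[n],S(c,v))[0]-ob[n,c] for n in cams for c in('red','yellow','green')])
for cams in(('top',),('side',),('top','side')):
    r=least_squares(res,[600,150,0],args=(cams,),x_scale=[10,10,.1]); print('stand',cams,r.x.round(3),r.fun.round(2)); 
st=r.x
print('pred areas',[(n,c,round(hc(P[n],S(c,st))[1])) for n in P for c in('red','yellow','green')], 'green',place([-46,0,98],*st).round(1))
E
python3 fit.py
```

```text
side red [193.56 217.11] 123
side yellow [207.73 221.94] 86
side green [222.9  228.53] 92
side orange [299.81 165.76] 62
top red [213.63 165.54] 35
top yellow [214.23 178.74] 39
top green [214.19 191.42] 31
top orange [314.78 204.81] 37
stand ('top',) [579.374 153.04    0.   ] [ 3.13  0.16  2.43 -0.15  2.37  0.14]
stand ('side',) [ 5.86343e+02  1.56018e+02 -6.00000e-03] [ 0.45 -3.14  0.24 -1.87 -0.42 -2.13]
stand ('top', 'side') [ 5.81437e+02  1.60437e+02 -5.00000e-03] [ 1.12 -0.42  0.35 -0.72  0.22 -0.44  0.86 -1.55  0.75 -0.23  0.19 -0.43]
pred areas [('side', 'red', 187), ('side', 'yellow', 188), ('side', 'green', 188), ('top', 'red', 49), ('top', 'yellow', 46), ('top', 'green', 42)] green [535.4 160.7  98. ]
```

```bash
cat >> h.py <<'E'
from scipy.spatial import ConvexHull
def hull(p,X):
    q=proj(p,X); return q[ConvexHull(q).vertices]
def hc(p,X):
    q=hull(p,X); x,y=q.T; x1,y1=np.roll(q,-1,0).T; a=x*y1-x1*y; A=a.sum()/2
    return np.array([((x+x1)*a).sum(),((y+y1)*a).sum()])/(6*A),abs(A)
E
sed -i 's/>(165 if name!=.green. else 130)/>120/' h.py
cat >> fit.py <<'E'
# seeder plate from top
h=hsv(P['top']);m=((h[...,0]>=100)&(h[...,0]<=122)&(h[...,1]>110)).astype(np.uint8)
m[:, :280]=0; m[:,350:]=0; m[:150]=0; m[235:]=0
c=np.concatenate([k for k in cv2.findContours(m,0,1)[0] if len(k)>8]); hq=cv2.convexHull(c)[:,0].astype(float)
vis=P['top']['pixels'].copy()
sd=minimize(lambda v: iou(v) ,[600,-170,0]) if 0 else None
SC=8
def fill(q):
    im=np.zeros((384,512),np.uint8); big=np.zeros((120*SC,120*SC),np.uint8)
    cv2.fillPoly(big,[np.round((q+.5-[260,140])*SC).astype(np.int32)],1); return big
obs=np.kron(m[140:260,260:380],np.ones((SC,SC),np.uint8))
cnt=cv2.findContours(obs,0,1)[0]; ch=cv2.convexHull(np.concatenate([k for k in cnt if cv2.contourArea(k)>10*SC*SC])); obs=cv2.fillPoly(np.zeros_like(obs),[ch],1)
plate=box(-135,135,-85,85,0,12)
f=lambda v: np.logical_xor(fill(hull(P['top'],place(plate,v[0],v[1],v[2]/100))),obs).sum()/SC**2
best=min((minimize(f,[590,-165,y],method='Nelder-Mead',options=dict(initial_simplex=[[590,-165,y],[605,-165,y],[590,-150,y],[590,-165,y+6]])) for y in(-12,-5,5)),key=lambda r:r.fun)
sd=best.x*[1,1,.01]; print('seeder plate(top)',sd.round(3),best.fun,obs.sum()/SC**2)
hd=box(-7,7,-14,14,80,124)
for cams in(('top',),('side',),('top','side')):
    g=lambda v:np.concatenate([hc(P[n],place(hd,v[0],v[1],sd[2]))[0]-ob[n,'orange'] for n in cams])
    r=least_squares(g,[580,-170],diff_step=1e-4); hx=r.x
    d=R.from_rotvec([0,0,-sd[2]]).apply([hx[0]-sd[0],hx[1]-sd[1],0]); print('handle',cams,hx.round(1),r.fun.round(2),'in seeder',d.round(1),'area',[(round(hc(P[n],place(hd,*hx,sd[2]))[1])) for n in cams])
for n in P:
    im=cv2.resize(P[n]['pixels'],None,fx=4,fy=4,interpolation=2)
    dr=lambda B,col: cv2.polylines(im,[np.round((hull(P[n],B)+.5)*4).astype(np.int32)],1,col,1)
    dr(place(plate,*sd),(255,255,0)); dr(place(hd,*hx,sd[2]),(255,255,255)); dr(place(box(-75,75,-47,47,0,62),*st),(255,255,0))
    dr(place(box(-5,118,32,40,12,105),*sd),(0,0,255));dr(place(box(-5,118,-40,-32,12,105),*sd),(0,0,255))
    for k in('red','yellow','green'): dr(S(k,st),(255,255,255))
    o=(150,120) if n=='side' else (185,140)
    cv2.imwrite('pics/ov_%s.png'%n, im[o[1]*4:o[1]*4+580,o[0]*4:o[0]*4+790])
pickle.dump(dict(st=st,sd=sd,hx=hx),open('fit.pkl','wb'))
E
sed -i 's/x_scale=\[10,10,.1\]/diff_step=1e-4/;s/\[600,150,0\]/[600,150,0.05]/' fit.py
python3 fit.py
```

```text
side red [193.53 216.73] 147
side yellow [208.24 221.93] 97
side green [222.73 228.9 ] 105
side orange [297.44 165.95] 111
top red [213.63 165.54] 35
top yellow [214.32 179.2 ] 44
top green [214.19 191.42] 31
top orange [315.05 203.98] 44
stand ('top',) [5.79025e+02 1.62309e+02 3.00000e-02] [ 0.14  0.27 -0.27 -0.51  0.14  0.24]
stand ('side',) [5.80850e+02 1.63358e+02 1.60000e-02] [ 0.14 -0.25 -0.25  0.52  0.11 -0.27]
stand ('top', 'side') [5.80178e+02 1.63064e+02 2.20000e-02] [ 0.02 -0.06 -0.48 -0.83 -0.17 -0.09  0.35 -0.16  0.03  0.54  0.46 -0.31]
pred areas [('side', 'red', 186), ('side', 'yellow', 186), ('side', 'green', 186), ('top', 'red', 49), ('top', 'yellow', 46), ('top', 'green', 43)] green [534.2 162.   98. ]
seeder plate(top) [ 5.46124e+02 -1.97209e+02 -1.17000e-01] 39.3125 3319.9375
handle ('top',) [ 488.8 -192.4] [-0. -0.] in seeder [-57.5  -1.9   0. ] area [44]
handle ('side',) [ 493.9 -184.4] [-0. -0.] in seeder [-53.4   6.6   0. ] area [122]
handle ('top', 'side') [ 492.2 -189.3] [-0.89 -0.98  1.16 -0.6 ] in seeder [-54.4   1.5   0. ] area [44, 121]
```

View pics/ov_top.png

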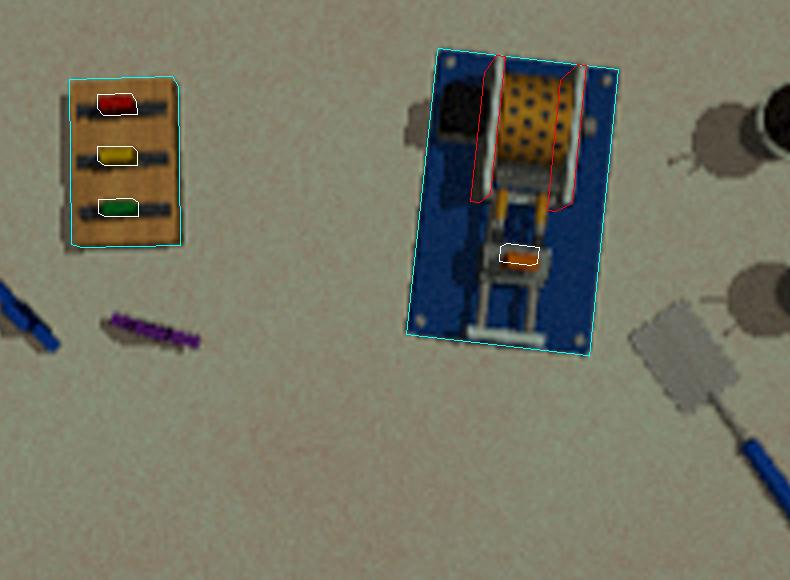

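View pics/ov_side.png

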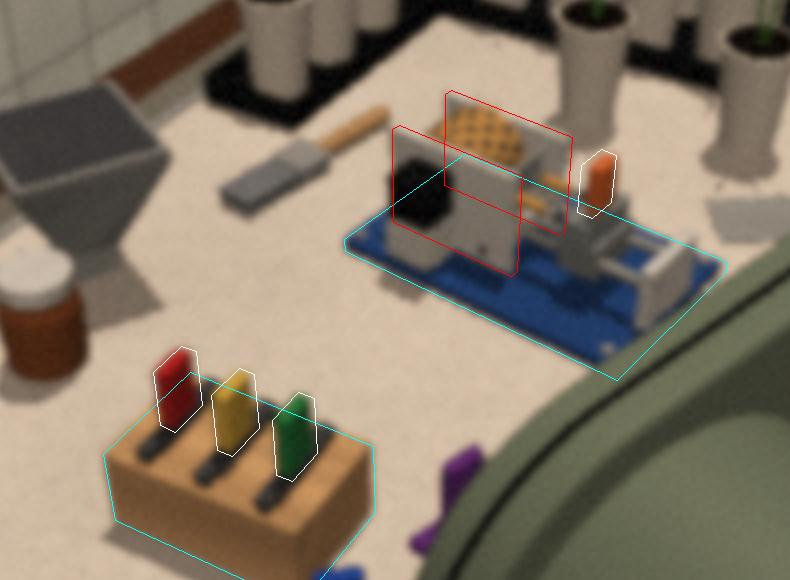

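```bash
sed -i "s/'orange':(4,17)/'orange':(3,11)/" h.py; python3 fit.py | grep -E "orange|handle|seeder"
cat > tool.py <<'E'
from h import *
# usage: tgt(x,y,z,yaw): tool x axis along (cos,sin)(yaw) mod pi ; returns needed shift in tool axes & twist
def st():
    s=arm.read_state(); return s
def need(pos,yaw=None,s=None):
    s=s or st(); M=R.from_rotvec(s['tcp_rot']); d=M.inv().apply(np.array(pos)-s['tool_pos'])/1000
    tx=M.as_matrix()[:,0]; cur=np.arctan2(tx[1],tx[0]); tw=None
    if yaw is not None:
        dy=(yaw-cur+np.pi/2)%np.pi-np.pi/2; tw=-dy  # tool y down -> turn about y is -yaw
    return d.round(4),(None if tw is None else round(tw,4)),round(cur,4)
E
python3 - <<'E'
from tool import *
s=st();print(R.from_rotvec(s['tcp_rot']).as_matrix().round(3)); print(need([534,162,250],np.pi/2+.022))
E
```

```text
side orange [299.7  165.82] 90
top orange [312.57 206.  ] 7
seeder plate(top) [ 5.46124e+02 -1.97209e+02 -1.17000e-01] 39.3125 3319.9375
handle ('top',) [ 481.7 -183.7] [-0. -0.] in seeder [-65.5   6.    0. ] area [44]
handle ('side',) [ 488.2 -188.7] [-0. -0.] in seeder [-58.6   1.7   0. ] area [122]
handle ('top', 'side') [ 484.6 -184.7] [ 0.28 -0.81  0.48  0.96] in seeder [-62.6   5.3   0. ] area [44, 122]
[[ 0.224  0.    -0.975]
 [ 0.975  0.     0.224]
 [ 0.    -1.    -0.   ]]
(array([-0.2976, -0.0187, -0.4842]), np.float64(-0.2478), np.float64(1.345))
```

Request:
move_arm(
  steps=[
    {"linear": [-0.024,-0.005,-0.039],"twist": -0.03,"jaw": 0.05},
    {"linear": [-0.048,-0.01,-0.078],"twist": -0.06,"jaw": 0.05},
    {"linear": [-0.072,-0.015,-0.117],"twist": -0.09,"jaw": 0.05},
    {"linear": [-0.096,-0.018,-0.156],"twist": -0.12,"jaw": 0.05},
    {"linear": [-0.12,-0.018,-0.195],"twist": -0.15,"jaw": 0.05},
  ],
)

```text
time_s: 1.1
tool_pos: [293.2, 398.8, 250.2]
tcp_rot: [-1.243, -1.156, 1.153]
contact_force: [1.2, 1.5, 0.8]
gripper_width: 49.7
```

```bash
python3 -c "
from tool import *
s=st();print(s['time_s'],s['tool_pos'],s['gripper_width']);print(need([534,162,250],np.pi/2+.022))"
```

```text
1.1 [293.21995225 398.78304846 250.2052337 ] 49.72566140333514
(array([-2.183e-01,  2.000e-04, -2.576e-01]), np.float64(-0.0961), np.float64(1.4967))
```

Request:
move_arm(
  steps=[
    {"linear": [-0.027,0,-0.032],"twist": -0.02,"jaw": 0.05},
    {"linear": [-0.054,0,-0.064],"twist": -0.04,"jaw": 0.05},
    {"linear": [-0.081,0,-0.096],"twist": -0.06,"jaw": 0.05},
    {"linear": [-0.108,0,-0.128],"twist": -0.08,"jaw": 0.05},
    {"linear": [-0.135,0,-0.16],"twist": -0.096,"jaw": 0.05},
  ],
)

```text
time_s: 1.6
tool_pos: [442.4, 251.7, 249.6]
tcp_rot: [-1.2, -1.225, 1.224]
contact_force: [0.6, 1.1, -0.0]
gripper_width: 50.2
```

```bash
python3 -c "
from tool import *
s=st();print(s['time_s'],s['tool_pos'],s['gripper_width']);print(need([534,162,200],np.pi/2+.022))
snap('side','s2.png')
"
```

```text
1.6 [442.38135179 251.71781029 249.61844365] 50.19272984030139
(array([-0.0916,  0.0497, -0.0897]), np.float64(-0.0012), np.float64(1.5916))
```

View pics/s2.png

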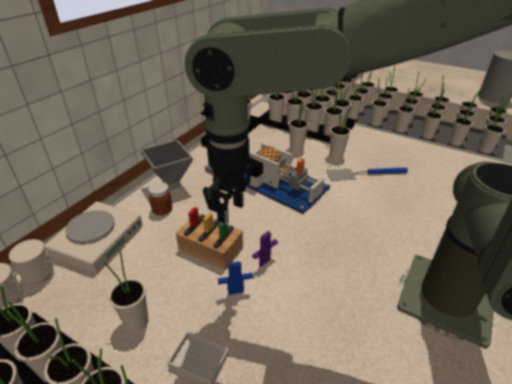

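Side view: the gripper (230,195) is arriving above the stand, with green at (223,230) in the nearest slot. The purple (265,248) and blue (236,278) look-alikes are clear of the path.

Request:
move_arm(
  steps=[
    {"linear": [-0.03,0.01,-0.03],"twist": 0,"jaw": 0.05},
    {"linear": [-0.06,0.03,-0.06],"twist": 0,"jaw": 0.05},
    {"linear": [-0.092,0.05,-0.09],"twist": 0,"jaw": 0.05},
    {"linear": [-0.092,0.06,-0.09],"twist": 0,"jaw": 0.05},
    {"linear": [-0.092,0.06,-0.09],"twist": 0,"jaw": 0.05},
  ],
)

```text
time_s: 2.15
tool_pos: [531.8, 162.1, 187.0]
tcp_rot: [-1.197, -1.219, 1.225]
contact_force: [-0.2, 0.5, -0.4]
gripper_width: 50.0
```

```bash
python3 -c "
from tool import *
s=st();print(s['time_s'],s['tool_pos'],s['gripper_width']);print(need([534,162,79],np.pi/2+.022))
p=snap('side');q=snap('top')
pickle.dump(p,open('side1.pkl','wb'));pickle.dump(q,open('top1.pkl','wb'))
a=cv2.resize(p['pixels'][100:300,150:350],(600,600),interpolation=2)
cv2.imwrite('pics/s3.png',a)
cv2.imwrite('pics/t3.png',cv2.resize(q['pixels'][130:250,180:345],(792,576),interpolation=2))
"
```

```text
2.15 [531.83838815 162.11262061 186.97104548] 50.00699417359484
(array([-1.00e-04,  1.08e-01, -2.70e-03]), np.float64(-0.0041), np.float64(1.5887))
```

View pics/s3.png

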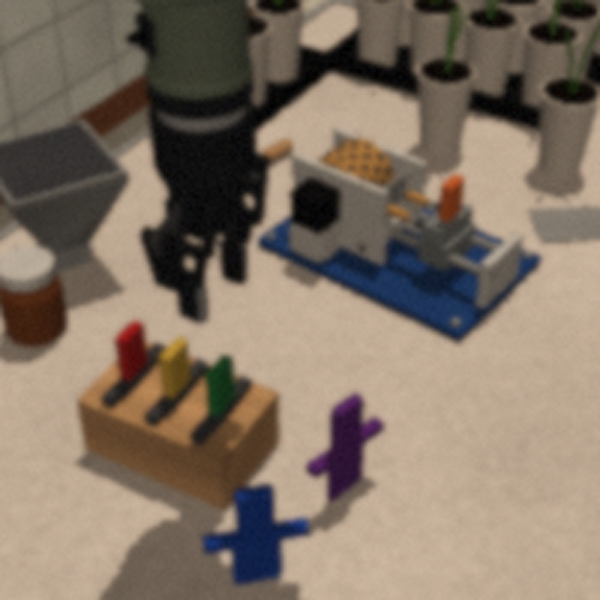

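View pics/t3.png

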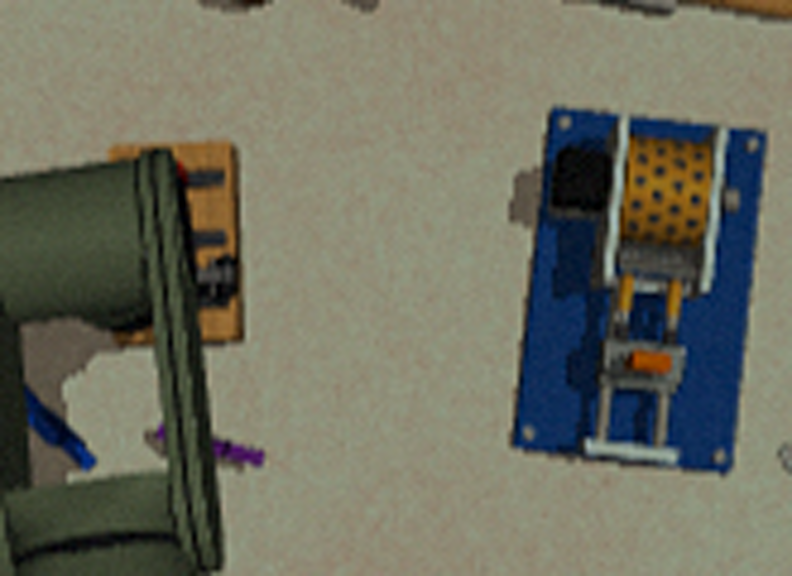

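The green grip at side (223,230) is the one in the nearest slot; blue and purple are loose. The fingers straddle it from above. I'll check the tip projection, then descend.

```bash
python3 -c "
from tool import *
p=pickle.load(open('side1.pkl','rb'));q=pickle.load(open('top1.pkl','rb'))
for y in(-32,32): print(proj(p,[[531.8,162.1+y,187+8]]).round(1), ((proj(p,[[531.8,162.1+y,187+8]])-[150,100])*3).round())
"
```

```text
[[229.7 191.3]] [[239. 274.]]
[[214.1 205.7]] [[192. 317.]]
```

Request:
move_arm(
  steps=[
    {"linear": [0,0.025,-0.0025],"twist": -0.004,"jaw": 0.05},
    {"linear": [0,0.05,-0.0025],"twist": -0.004,"jaw": 0.05},
    {"linear": [0,0.075,-0.0025],"twist": -0.004,"jaw": 0.05},
    {"linear": [0,0.097,-0.0025],"twist": -0.004,"jaw": 0.05},
    {"linear": [0,0.107,-0.0025],"twist": -0.004,"jaw": 0.05},
  ],
)

```text
time_s: 2.75
tool_pos: [534.0, 164.3, 81.4]
tcp_rot: [-1.195, -1.227, 1.23]
contact_force: [-0.4, 0.1, 0.3]
gripper_width: 49.9
```

```bash
python3 -c "
from tool import *
s=st();print(s['time_s'],s['tool_pos'],s['gripper_width'],s['contact_force']);print(need([534,162,79],np.pi/2+.022))
p=snap('side')
cv2.imwrite('pics/s4.png',cv2.resize(p['pixels'][160:280,160:280],(600,600),interpolation=2))
"
```

```text
2.75 [533.99623908 164.30715256  81.44745606] 49.87685091603411 [-0.42572337  0.12403686  0.30709595]
(array([-0.0023,  0.0024,  0.0001]), np.float64(0.0045), np.float64(1.5973))
```

View pics/s4.png

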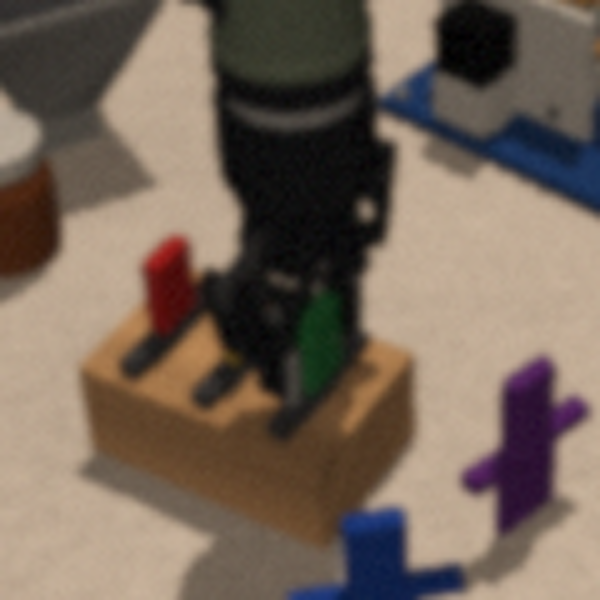

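```bash
python3 -c "
from tool import *
p=snap('side')
im=cv2.resize(p['pixels'][160:280,160:280],(720,720),interpolation=2)[:600]
def dr(B,c): cv2.polylines(im,[np.round((hull(p,B)+.5-[160,160])*6).astype(np.int32)],1,c,1)
for x,c in((534,(255,255,255)),(528,(255,255,0))): dr(place(box(-6,6,-15,15,-26,21),x,162,.022,98),c)
dr(place(box(-11,11,25,32,0,20),534,164.3,.022,81.4),(0,0,255))
cv2.imwrite('pics/s5.png',im)
b=blob(p,'green',(223,229),18);print(b[0],b[1])
"
```

```text
[223.72413793 227.43965517] 116
```

View pics/s5.png

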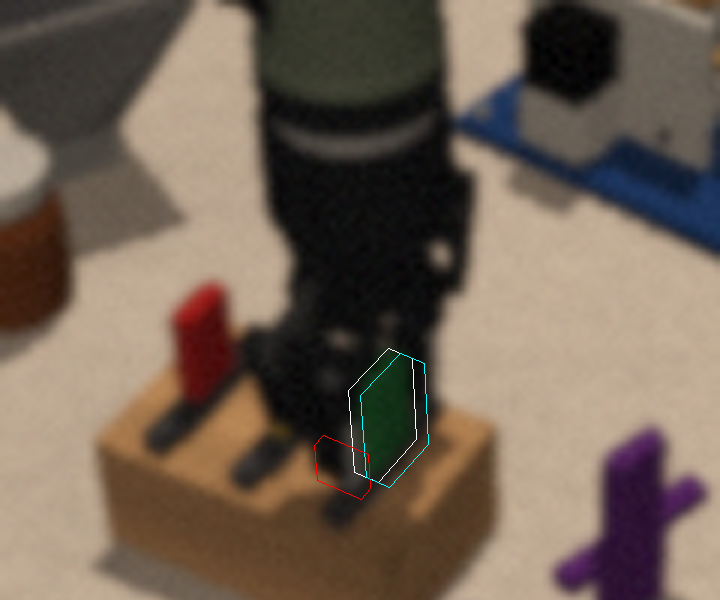

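White outline (x=534) matches the green edges at crop (415,360-450), so the estimate holds. Closing.

Request:
move_arm(
  steps=[
    {"linear": [-0.0023,0.002,0],"twist": 0.0045,"jaw": 0.05},
    {"linear": [-0.0023,0.002,0],"twist": 0.0045,"jaw": 0.02},
    {"linear": [-0.0023,0.002,0],"twist": 0.0045,"jaw": 0.02},
    {"linear": [-0.0023,0.002,0],"twist": 0.0045,"jaw": 0.02},
    {"linear": [-0.0023,0.002,0],"twist": 0.0045,"jaw": 0.02},
  ],
  force=60,
)

```text
time_s: 3.35
tool_pos: [537.0, 160.8, 82.0]
tcp_rot: [-1.202, -1.226, 1.222]
contact_force: [0.7, 0.2, 6.4]
gripper_width: 29.2
```

```bash
python3 -c "
from tool import *
s=st();print(s['time_s'],s['tool_pos'],s['gripper_width'],s['contact_force']);print(need([534,162,79],np.pi/2+.022))
"
```

```text
3.35 [536.9945341  160.83234466  81.97815148] 29.246389824706753 [0.69035486 0.15967643 6.4266282 ]
(array([0.0012, 0.003 , 0.003 ]), np.float64(-0.0024), np.float64(1.5904))
```

Request:
move_arm(
  steps=[
    {"linear": [0,-0.003,0],"twist": 0,"jaw": 0.02},
    {"linear": [0,-0.005,0],"twist": 0,"jaw": 0.02},
    {"linear": [0,-0.005,0],"twist": 0,"jaw": 0.02},
  ],
)

```text
time_s: 3.65
tool_pos: [535.2, 160.6, 85.0]
tcp_rot: [-1.199, -1.223, 1.224]
contact_force: [0.2, 0.1, -1.6]
gripper_width: 29.1
```

```bash
python3 -c "
from tool import *
s=st();print(s['time_s'],s['tool_pos'],s['gripper_width'],s['contact_force'],s['torque'])
p=snap('side')
s=st();print(s['time_s'],s['tool_pos'],s['gripper_width'],s['contact_force'],s['torque'])
cv2.imwrite('pics/s6.png',cv2.resize(p['pixels'][160:280,160:280],(600,600),interpolation=2))
"
```

```text
3.65 [535.24267887 160.5500587   84.97851442] 29.124788638566606 [ 0.18861862  0.09251588 -1.57162641] [-0.02263572  0.03355122 -0.00569457]
3.7 [535.1712382  160.54987662  84.83592528] 28.956248957001353 [ 0.18320051 -0.21537401 -1.92799563] [ 0.00965443  0.04324609 -0.00327267]
```

View pics/s6.png

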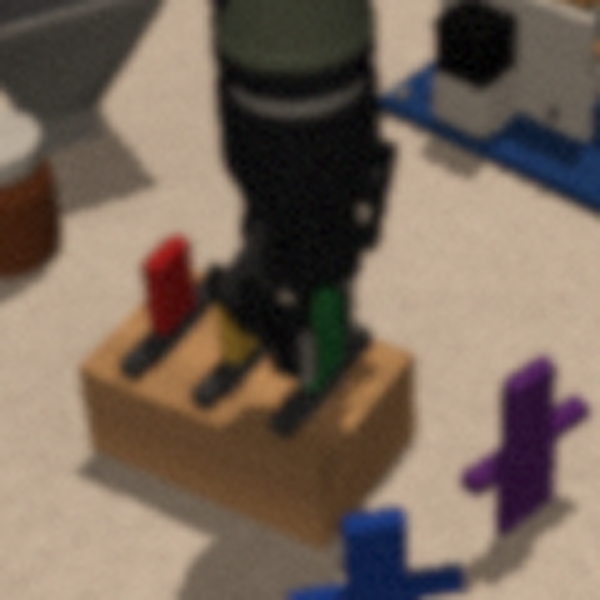

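The gauge's weight (about -1.8 N) is now carried, and the view shows the green grip between the fingers at about (325,335) in the crop. I'll lift straight out and refine the seeder fit.

Request:
move_arm(
  steps=[
    {"linear": [0,-0.025,0],"twist": 0,"jaw": 0.02},
    {"linear": [0,-0.05,0],"twist": 0,"jaw": 0.02},
    {"linear": [0,-0.08,0],"twist": 0,"jaw": 0.02},
    {"linear": [0,-0.11,0],"twist": 0,"jaw": 0.02},
    {"linear": [0,-0.13,0],"twist": 0,"jaw": 0.02},
  ],
)

```text
time_s: 4.2
tool_pos: [536.2, 160.7, 217.3]
tcp_rot: [-1.201, -1.225, 1.222]
contact_force: [0.6, -0.7, -1.8]
gripper_width: 29.4
```

```bash
cat > fit2.py <<'E'
from h import *
P={n:pickle.load(open(n+'1.pkl','rb')) for n in('side','top')}
SC=6
W={'top':(280,140,70,100),'side':(230,130,115,95)}
obs={};plate=box(-135,135,-85,85,0,12)
for n in P:
    h=hsv(P[n]);m=((h[...,0]>=98)&(h[...,0]<=124)&(h[...,1]>110)&(h[...,2]>35)).astype(np.uint8)
    x0,y0,w,hh=W[n]; m=m[y0:y0+hh,x0:x0+w]
    num,lab,stt,_=cv2.connectedComponentsWithStats(m); keep=np.isin(lab,[i for i in range(1,num) if stt[i,4]>40]).astype(np.uint8)
    big=np.kron(keep,np.ones((SC,SC),np.uint8)); c=np.concatenate(cv2.findContours(big,0,1)[0])
    obs[n]=cv2.fillPoly(np.zeros_like(big),[cv2.convexHull(c)],1)
def err(v,cams):
    e=0
    for n in cams:
        x0,y0,w,hh=W[n]
        q=hull(P[n],place(plate,v[0],v[1],v[2]/100)); im=np.zeros_like(obs[n]); cv2.fillPoly(im,[np.round((q+.5-[x0,y0])*SC).astype(np.int32)],1)
        e+=np.logical_xor(im,obs[n]).sum()/SC**2
    return e
for cams in(('top',),('side',),('top','side')):
    a=[546,-197,-11.7]
    r=minimize(err,a,args=(cams,),method='Nelder-Mead',options=dict(initial_simplex=[a,[556,-197,-11.7],[546,-187,-11.7],[546,-197,-6]])); print(cams,r.x.round(2),round(r.fun,1))
sd=r.x*[1,1,.01]
# handle: blob edges
for n in P:
    b=blob(P[n],'orange',{'top':(315,205),'side':(301,166)}[n],{'top':7,'side':12}[n]); print(n,b[0],b[1])
    for hx in(-57,-60,-63,-66): print(hx,hc(P[n],place(box(hx-7,hx+7,-14,14,80,124),*sd)))
pickle.dump(sd,open('sd.pkl','wb'))
# rectified top view at z=105..: overlay
n='top'
for n in P:
  im=cv2.resize(P[n]['pixels'],None,fx=8,fy=8,interpolation=2)
  def dr(B,c): cv2.polylines(im,[np.round((hull(P[n],B)+.5)*8).astype(np.int32)],1,c,1)
  hx=-61
  dr(place(box(hx-7,hx+7,-14,14,80,124),*sd),(255,255,255)); dr(place(box(hx+70,hx+70.1,-29,29,99,100),*sd),(255,255,0))
  dr(place(box(-5,118,32,40,104,105),*sd),(0,0,255));dr(place(box(-5,118,-40,-32,104,105),*sd),(0,0,255))
  dr(place(box(70,70.1,-30,30,109,110),*sd),(0,255,0))
  o=(285,145) if n=='top' else(240,135)
  cv2.imwrite('pics/o2_%s.png'%n,im[o[1]*8:o[1]*8+600,o[0]*8:o[0]*8+600])
E
python3 fit2.py
```

```text
('top',) [ 545.98 -197.3   -11.63] 35.0
('side',) [ 555.65 -203.    -11.52] 1406.8
('top', 'side') [ 546.04 -197.6   -12.4 ] 1485.1
side [299.75268817 165.65591398] 93
-57 (array([299.57216091, 165.42024957]), np.float64(121.85364049874624))
-60 (array([300.38802098, 165.75244948]), np.float64(121.98706663211487))
-63 (array([301.20594692, 166.08548216]), np.float64(122.12042966450826))
-66 (array([302.02594705, 166.41935094]), np.float64(122.25372645213065))
top [314.75  205.875] 8
-57 (array([314.51473228, 203.78550926]), np.float64(44.340797601140366))
-60 (array([314.41917671, 204.63638731]), np.float64(44.14897598749667))
-63 (array([314.32357824, 205.48754194]), np.float64(43.9569154212586))
-66 (array([314.22793695, 206.33897268]), np.float64(43.76461624226795))
```

View pics/o2_top.png

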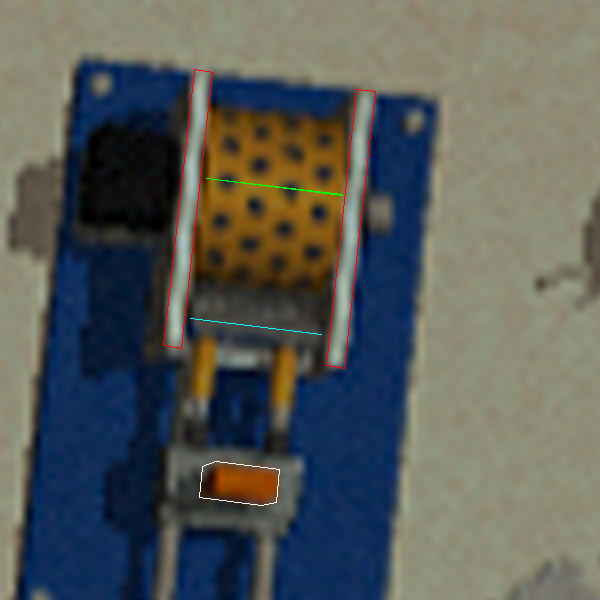

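View pics/o2_side.png

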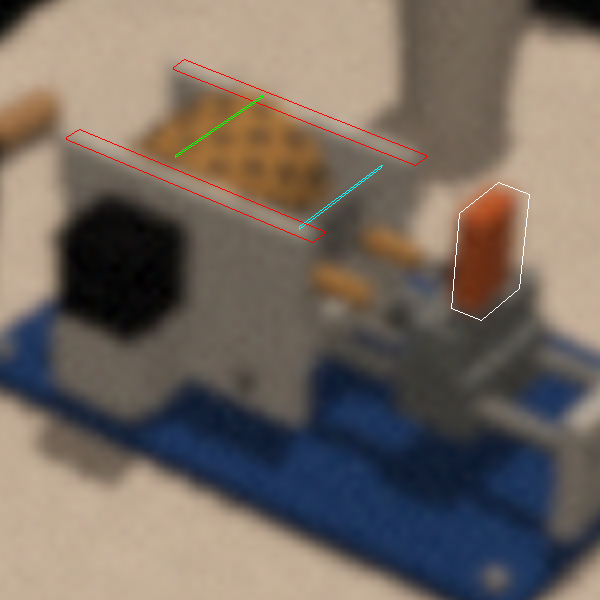

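Run:
```python
from h import *
p=pickle.load(open('top1.pkl','rb')); sd=np.array([546.0,-197.4,-.118])
im=cv2.resize(p['pixels'][155:200,300:335],None,fx=16,fy=16,interpolation=2)[:590]
t=np.linspace(0,2*np.pi,60)
for rx,c in((67.5,(255,0,0)),(70,(255,255,255)),(72.5,(0,255,0))):
    cyl=np.array([[rx+40*np.cos(a),y,70+40*np.sin(a)] for a in t for y in(-30,30)])
    cv2.polylines(im,[np.round((hull(p,place(cyl,*sd))+.5-[300,155])*16).astype(np.int32)],1,c,1)
for hx in(-61,):
    for z,dx in((85,80),(100,70)):
        q=place([[hx+dx,-29,z],[hx+dx,29,z]],*sd); cv2.polylines(im,[np.round((proj(p,q)+.5-[300,155])*16).astype(np.int32)],0,(255,255,0),1)
cv2.imwrite('pics/o3.png',im)
```

```text
(no output)
```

View pics/o3.png

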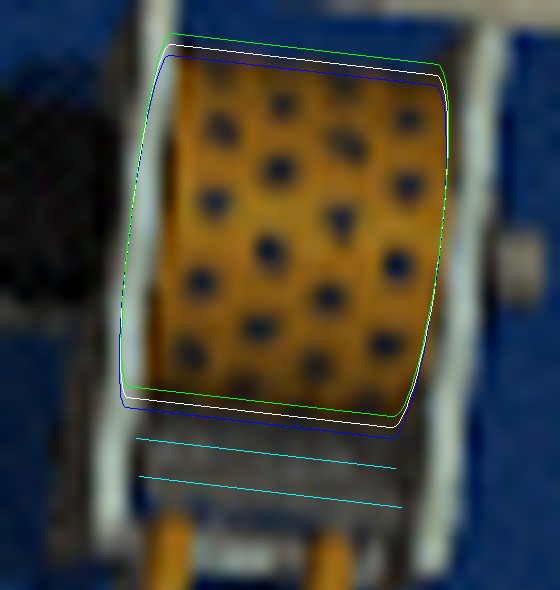

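Run:
```python
from tool import *
sd=np.array([546.0,-197.4,-.118]); w=place([[24.5,0,215]],*sd)[0]; print(w); s=st(); print(s['tool_pos'],need(w,np.pi/2-.118))
p=snap('side'); pickle.dump(p,open('side2.pkl','wb'))
im=cv2.resize(p['pixels'][130:250,160:280],(600,600),interpolation=2)
def dr(B,c): cv2.polylines(im,[np.round((hull(p,B)+.5-[160,130])*5).astype(np.int32)],1,c,1)
x,y,z=s['tool_pos']; g=z+18
dr(place(box(-6,6,-15,15,-26,21),x,y,.022,g),(255,255,255));dr(place(box(-2.5,2.5,-20,20,-86,-36),x,y,.022,g),(255,255,0));dr(place(box(-6,6,-41,41,-36,-26),x,y,.022,g),(0,0,255))
cv2.imwrite('pics/s7.png',im)
```

```text
[ 570.32962883 -200.28429562  215.        ]
[536.23662258 160.72849412 217.28350122] (array([-0.3616,  0.0022, -0.027 ]), np.float64(0.1377), np.float64(1.5904))
```

View pics/s7.png

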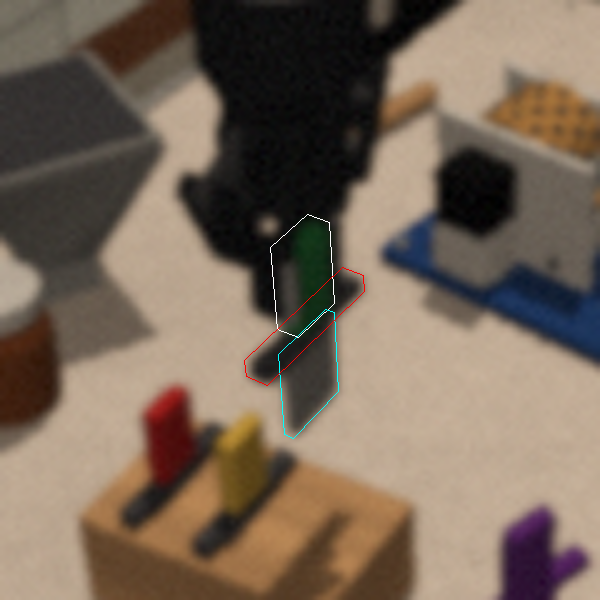

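The held gauge shows in the side view, hanging upright, with outlines matching to about 1 mm: bar (258,375)-(358,278) and blade down to (290,435). The stand's green slot is empty. Carrying it to the seeder.

Request:
move_arm(
  steps=[
    {"linear": [-0.03,0,-0.002],"twist": 0.01,"jaw": 0.02},
    {"linear": [-0.07,0,-0.005],"twist": 0.04,"jaw": 0.02},
    {"linear": [-0.11,0,-0.008],"twist": 0.07,"jaw": 0.02},
    {"linear": [-0.15,0,-0.011],"twist": 0.1,"jaw": 0.02},
    {"linear": [-0.19,0,-0.014],"twist": 0.1377,"jaw": 0.02},
  ],
)

```text
time_s: 4.75
tool_pos: [552.6, -30.3, 213.8]
tcp_rot: [-1.262, -1.12, 1.122]
contact_force: [1.7, -0.5, -1.6]
gripper_width: 29.2
```

Run:
```python
from tool import *
s=st(); print(s['tool_pos'],need([570.3,-200.3,215],np.pi/2-.118))
```

```text
[552.58580934 -30.34136222 213.83883808] (array([-0.1666, -0.0013, -0.0378]), np.float64(-0.0011), np.float64(1.4516))
```

Request:
move_arm(
  steps=[
    {"linear": [-0.04,0,-0.009],"twist": 0,"jaw": 0.02},
    {"linear": [-0.08,0,-0.018],"twist": 0,"jaw": 0.02},
    {"linear": [-0.12,0,-0.027],"twist": 0,"jaw": 0.02},
    {"linear": [-0.155,0,-0.036],"twist": 0,"jaw": 0.02},
    {"linear": [-0.1666,0,-0.0378],"twist": 0,"jaw": 0.02},
  ],
)

```text
time_s: 5.25
tool_pos: [570.8, -202.6, 213.7]
tcp_rot: [-1.264, -1.118, 1.12]
contact_force: [-0.3, -0.2, -2.9]
gripper_width: 29.1
```

Request:
move_arm(
  steps=[
    {"linear": [0,0,0],"twist": 0,"jaw": 0.02},
    {"linear": [0,0,0],"twist": 0,"jaw": 0.02},
  ],
)

```text
time_s: 5.45
tool_pos: [570.7, -197.7, 214.1]
tcp_rot: [-1.26, -1.121, 1.122]
contact_force: [-0.6, 1.0, -2.1]
gripper_width: 29.2
```

```bash
cat > ov.py <<'E'
from tool import *
def ov(fn,o,sz,sc,dz=18,gx=0,hx=-61,cam='side',sd=(546.0,-197.4,-.118)):
    s=st(); p=snap(cam); sd=np.array(sd)
    w,h=sz; im=cv2.resize(p['pixels'][o[1]:o[1]+h,o[0]:o[0]+w],None,fx=sc,fy=sc,interpolation=2)
    def dr(B,c): cv2.polylines(im,[np.round((hull(p,B)+.5-o)*sc).astype(np.int32)],1,c,1)
    x,y,z=s['tool_pos']; g=z+dz; M=R.from_rotvec(s['tcp_rot']).as_matrix(); yaw=np.arctan2(M[1,0],M[0,0])-np.pi/2
    G=lambda B: place(B+[gx,0,0],x,y,yaw,g)
    dr(G(box(-6,6,-15,15,-26,21)),(255,255,255));dr(G(box(-2.5,2.5,-20,20,-86,-36)),(255,255,0));dr(G(box(-6,6,-41,41,-36,-26)),(0,0,255))
    dr(place(box(-5,118,32,40,104,105),*sd),(0,255,0));dr(place(box(-5,118,-40,-32,104,105),*sd),(0,255,0))
    cv2.imwrite('pics/'+fn,im)
    q=R.from_rotvec([0,0,-sd[2]]).apply([x-sd[0],y-sd[1],0]); print('t',s['time_s'],'tool in seeder',q.round(2),'z',z.round(2),'yawerr',round(yaw-sd[2],4),'F',s['contact_force'].round(2),'w',s['gripper_width'].round(1))
E
python3 -c "
from ov import *
print(need([570.3,-200.3,215],np.pi/2-.118)); ov('s8.png',(225,90),(120,120),5)"
```

```text
(array([-0.0026, -0.0009,  0.0001]), np.float64(0.0001), np.float64(1.4529))Traceback (most recent call last):
  File "<string>", line 3, in <module>
    print(need([570.3,-200.3,215],np.pi/2-.118)); ov('s8.png',(225,90),(120,120),5)
                                                  ~~^^^^^^^^^^^^^^^^^^^^^^^^^^^^^^^
  File "ov.py", line 11, in ov
    q=R.from_rotvec([0,0,-sd[2]]).apply([x-sd[0],y-sd[1],0]); print('t',s['time_s'],'tool in seeder',q.round(2),'z',z.round(2),'yawerr',round(yaw-sd[2],4),'F',s['contact_force'].round(2),'w',s['gripper_width'].round(1))
                                                                                                                                                                                               ^^^^^^^^^^^^^^^^^^^^^^^^
AttributeError: 'float' object has no attribute 'round'
```

View pics/s8.png

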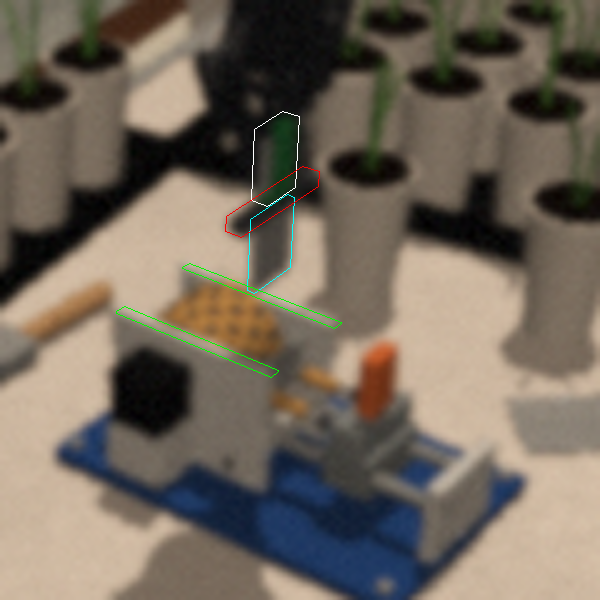

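Request:
move_arm(
  steps=[
    {"linear": [-0.002,0.015,0],"twist": 0,"jaw": 0.02},
    {"linear": [-0.002,0.03,0],"twist": 0,"jaw": 0.02},
    {"linear": [-0.002,0.042,0],"twist": 0,"jaw": 0.02},
    {"linear": [-0.002,0.042,0],"twist": 0,"jaw": 0.02},
    {"linear": [-0.002,0.042,0],"twist": 0,"jaw": 0.02},
  ],
)

```text
time_s: 6.0
tool_pos: [570.6, -200.4, 172.2]
tcp_rot: [-1.261, -1.121, 1.122]
contact_force: [-0.3, 0.1, -1.8]
gripper_width: 29.3
```

```bash
sed -i "s/s\['gripper_width'\].round(1)/round(float(s['gripper_width']),1)/" ov.py
python3 -c "
from ov import *
ov('s9.png',(240,115),(75,75),8); ov('t9.png',(280,140),(75,75),8,cam='top')"
```

```text
t 6.0 tool in seeder [24.79 -0.07  0.  ] z 172.23 yawerr 0.0003 F [-0.31  0.06 -1.81] w 29.3
t 6.05 tool in seeder [25.46 -0.41  0.  ] z 173.22 yawerr 0.0003 F [-0.54 -0.63 -2.25] w 29.0
```

View pics/s9.png

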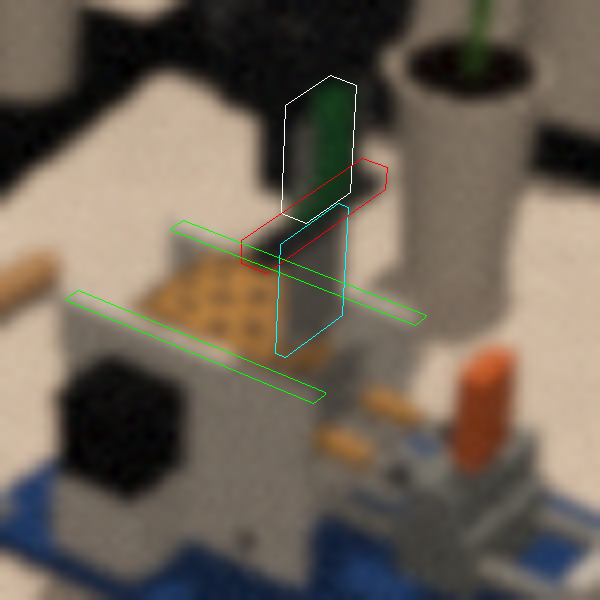

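View pics/t9.png

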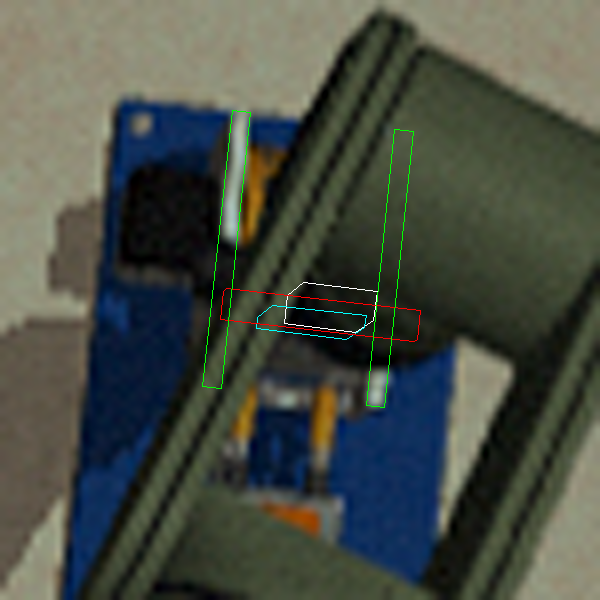

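```bash
cat > z.py <<'E'
from ov import *
import sys
p=snap('side');s=st();pickle.dump((p,s),open('cur.pkl','wb'))
o=(262,120);sc=16
im=cv2.resize(p['pixels'][o[1]:o[1]+37,o[0]:o[0]+48],None,fx=sc,fy=sc,interpolation=cv2.INTER_CUBIC)
im=np.clip(im.astype(float)*1.8,0,255).astype(np.uint8)
cv2.imwrite('pics/z_a.png',im)
sd=np.array([546.0,-197.4,-.118]);x,y,z=place([[25,0,0]],*sd)[0];z=172.7
def dr(B,c): cv2.polylines(im,[np.round((hull(p,B)+.5-o)*sc).astype(np.int32)],1,c,1)
G=lambda B: place(B,x,y,-.118,z+18)
dr(G(box(-6,6,-15,15,-26,21)),(255,255,255));dr(G(box(-2.5,2.5,-20,20,-86,-36)),(255,255,0));dr(G(box(-6,6,-41,41,-36,-26)),(0,0,255))
dr(place(box(-5,118,32,40,104,105),*sd),(0,255,0));dr(place(box(-5,118,-40,-32,104,105),*sd),(0,255,0))
cv2.imwrite('pics/z_b.png',im)
E
python3 z.py
```

```text
(no output)
```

View pics/z_a.png

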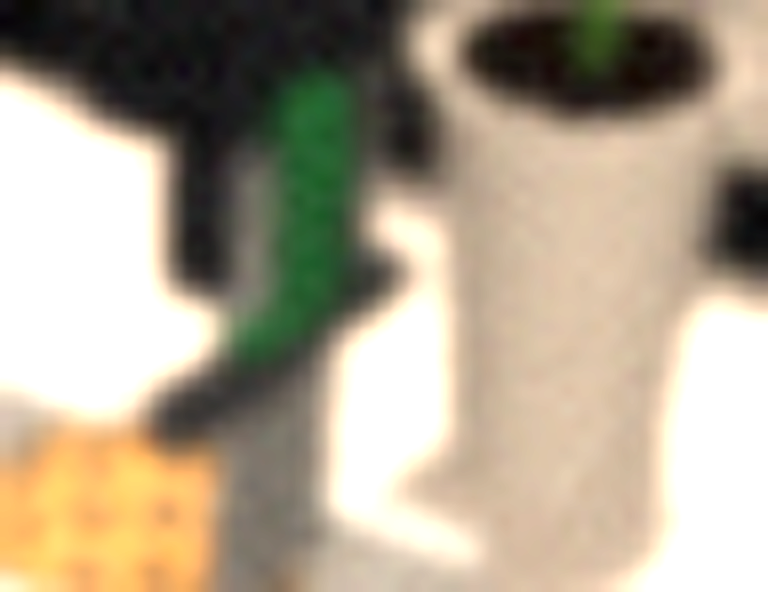

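View pics/z_b.png

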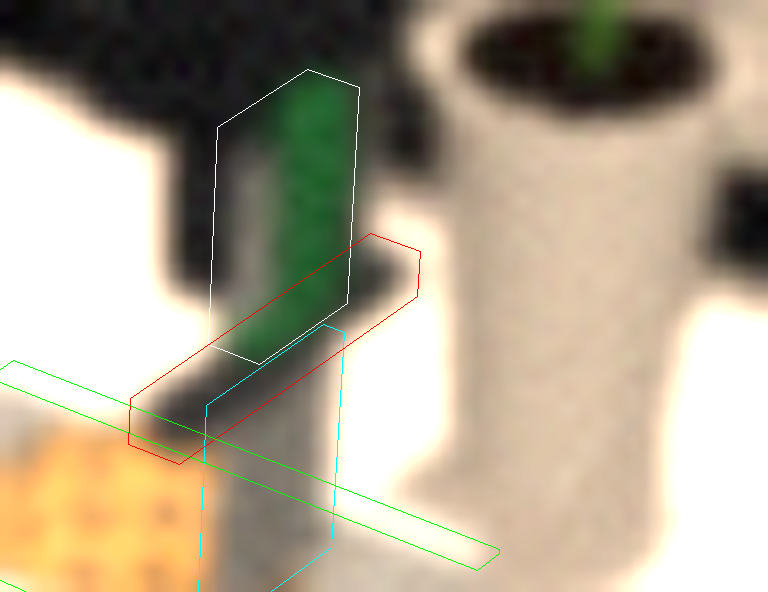

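Run:
```python
s=open('fit2.py').read().replace("(h[...,2]>35)","(h[...,2]>50)&(h[...,1]>140)").replace('stt[i,4]>40','stt[i,4]>150')
s=s.split('# handle')[0]+"""
cv2.imwrite('pics/m.png',np.hstack([cv2.resize(obs['side']*255,(345,285)),cv2.resize(P['side']['pixels'][130:225,230:345],(345,285))[:,:,1]]))
"""
exec(s)
```

```text
('top',) [ 546.33 -197.32  -12.21] 484.9
('side',) [ 556.02 -200.86  -10.22] 1762.8
('top', 'side') [ 546.43 -197.78  -12.03] 2283.4
```

View pics/m.png

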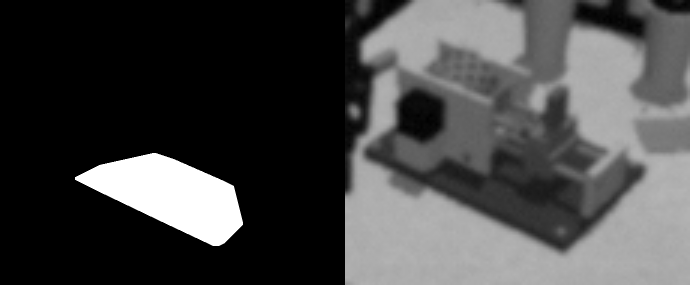

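```bash
cat > edge.py <<'E'
from h import *
from scipy.ndimage import map_coordinates
def off(p,a,b,n=25,L=5,lo=.08,hi=.92):
    """mean perpendicular offset (px, along normal) of strongest gradient from predicted 3D segment a-b"""
    g=p['pixels'].astype(float).sum(2)/3
    X=np.array([a+(b-a)*t for t in np.linspace(lo,hi,n)]); q=proj(p,X)
    d=q[-1]-q[0]; d/=np.hypot(*d); nn=np.array([-d[1],d[0]]); t=np.arange(-L,L+.01,.1)
    prof=np.array([map_coordinates(g,[(k[1]+nn[1]*t),(k[0]+nn[0]*t)],order=3) for k in q])
    gr=np.gradient(cv2.GaussianBlur(prof,(0,0),3),axis=1)
    o=t[np.abs(gr).argmax(1)]; return np.median(o),np.percentile(o,[20,80]),nn
E
python3 - <<'E'
from edge import *
sd=np.array([546.0,-197.4,-.118])
for n in('side','top'):
    p=pickle.load(open(n+'1.pkl','rb'))
    E={'+y bottom':([135,85,0],[-135,85,0]),'-x bottom':([-135,85,0],[-135,-85,0]),'cheek+ outer top':([118,40,105],[-5,40,105]),'cheek+ inner top':([118,32,105],[-5,32,105]),'cheek+ end':([-5,40,105],[-5,40,30]),'handle -x':([-68,14,124],[-68,14,90])}
    if n=='top': E={'+y top':([135,85,12],[-135,85,12]),'-x':([-135,85,12],[-135,-85,12]),'-y top':([135,-85,12],[-135,-85,12]),'+x':([135,85,12],[135,-85,12])}
    for k,(a,b) in E.items():
        A=place(np.array([a,b],float),*sd); o=off(p,A[0],A[1]); 
        # px per mm in seeder x,y along normal
        J=[(proj(p,place(np.array([np.array(a)+e]),*sd))[0]-proj(p,A[:1])[0])@o[2] for e in np.eye(3)]
        print(n,k,round(o[0],2),o[1].round(2),'px/mm x,y,z',np.round(J,3))
E
```

```text
side +y bottom -0.1 [-0.4 -0.1] px/mm x,y,z [ 0.     0.206 -0.212]
side -x bottom -1.0 [-1.2 -0.8] px/mm x,y,z [-0.292  0.    -0.158]
side cheek+ outer top -1.8 [-1.8   1.24] px/mm x,y,z [-0.     0.19  -0.241]
side cheek+ inner top -0.2 [-0.3  2. ] px/mm x,y,z [-0.     0.188 -0.241]
side cheek+ end -0.7 [-1.82  0.34] px/mm x,y,z [ 0.269  0.176 -0.   ]
side handle -x -2.6 [-3.   4.1] px/mm x,y,z [ 0.289  0.161 -0.   ]
top +y top 0.5 [0.3  0.52] px/mm x,y,z [ 0.     0.266 -0.017]
top -x 0.3 [-0.16  0.5 ] px/mm x,y,z [-0.27  -0.    -0.001]
top -y top -0.2 [-0.2 -0.1] px/mm x,y,z [ 0.     0.266 -0.047]
top +x 0.2 [0.1 0.2] px/mm x,y,z [-0.263  0.    -0.048]
```

Run:
```python
from edge import *
p,s=pickle.load(open('cur.pkl','rb'))
sd=np.array([546.0,-197.4,-.118])
def ge(k,a,b,gx=25,z=190.7,**kw):
    A=place(np.array([a,b],float)+[gx,0,z],*sd); o=off(p,A[0],A[1],L=3,**kw)
    J=[(proj(p,place(np.array([np.array(a)+e])+[gx,0,z],*sd))[0]-proj(p,A[:1])[0])@o[2] for e in np.eye(3)]
    print(k,round(o[0],2),o[1].round(2),np.round(J,3))
ge('blade right',[-2.5,-20,-37],[-2.5,-20,-70])
ge('bar -y low',[-6,-22,-36],[-6,-40,-36],n=8)
ge('bar +y up',[6,17,-26],[6,40,-26],n=10)
ge('bar +y end',[6,41,-27],[6,41,-35],n=6)
ge('bar -y end',[-6,-41,-27],[-6,-41,-35],n=6)
for k,(a,b) in {'-x bottom':([-135,85,0],[-135,-85,0]),'+y bottom':([135,85,0],[-135,85,0]),'-x':([-135,85,12],[-135,-85,12])}.items():
    A=place(np.array([a,b],float),*sd);o=off(p,A[0],A[1],L=4);print(k,o[0],o[1])
```

```text
blade right 0.4 [0.4 0.4] [ 0.266  0.171 -0.   ]
bar -y low -0.6 [-0.6 -0.6] [-0.231 -0.    -0.217]
bar +y up -0.7 [-0.7 -0.7] [ 0.232 -0.     0.226]
bar +y end -1.1 [-1.1 -1.1] [ 0.268  0.187 -0.   ]
bar -y end 0.95 [0.9 1. ] [ 0.268  0.166 -0.   ]
-x bottom -0.9999999999999973 [-1.2  -0.78]
+y bottom -0.3999999999999968 [-0.5  -0.18]
-x 0.9000000000000039 [0.6 1.1]
```

The gauge outline matches within about 0.3 px in side (grip at ≈(281,135)). The seeder plate edge in that camera suggests the blade sits 1-2 mm nearer the lip than planned, so I'll shift 1.5 mm toward the roller and descend guarded.

Request:
move_arm(
  steps=[
    {"linear": [0,0.005,-0.0015],"twist": 0,"jaw": 0.02},
    {"linear": [0,0.01,-0.0015],"twist": 0,"jaw": 0.02},
    {"linear": [0,0.015,-0.0015],"twist": 0,"jaw": 0.02},
    {"linear": [0,0.018,-0.0015],"twist": 0,"jaw": 0.02},
    {"linear": [0,0.018,-0.0015],"twist": 0,"jaw": 0.02},
  ],
)

```text
time_s: 6.65
tool_pos: [571.9, -200.8, 154.2]
tcp_rot: [-1.261, -1.121, 1.122]
contact_force: [-1.0, -0.1, -2.4]
gripper_width: 28.9
```

Request:
move_arm(
  steps=[
    {"linear": [0,0.002,0],"twist": 0,"jaw": 0.02},
    {"linear": [0,0.004,0],"twist": 0,"jaw": 0.02},
    {"linear": [0,0.006,0],"twist": 0,"jaw": 0.02},
  ],
)

```text
time_s: 6.95
tool_pos: [572.7, -201.2, 149.3]
tcp_rot: [-1.263, -1.122, 1.122]
contact_force: [0.2, 0.1, -1.6]
gripper_width: 29.2
```

Request:
move_arm(
  steps=[
    {"linear": [0,0.002,0],"twist": 0,"jaw": 0.02},
    {"linear": [0,0.004,0],"twist": 0,"jaw": 0.02},
    {"linear": [0,0.005,0],"twist": 0,"jaw": 0.02},
  ],
)

```text
time_s: 7.25
tool_pos: [572.4, -201.0, 144.0]
tcp_rot: [-1.262, -1.122, 1.122]
contact_force: [0.5, -0.6, -2.3]
gripper_width: 29.6
```

Request:
move_arm(
  steps=[
    {"linear": [0,0.002,0],"twist": 0,"jaw": 0.02},
    {"linear": [0,0.004,0],"twist": 0,"jaw": 0.02},
    {"linear": [0,0.005,0],"twist": 0,"jaw": 0.02},
  ],
)

```text
time_s: 7.55
tool_pos: [572.4, -201.0, 139.0]
tcp_rot: [-1.262, -1.122, 1.122]
contact_force: [0.4, -0.3, -2.3]
gripper_width: 29.2
```

```bash
python3 -c "
from ov import *
ov('s10.png',(240,115),(75,75),8)"
```

```text
t 7.55 tool in seeder [26.65 -0.48  0.  ] z 138.97 yawerr -0.0 F [ 0.38 -0.34 -2.31] w 29.2
```

View pics/s10.png

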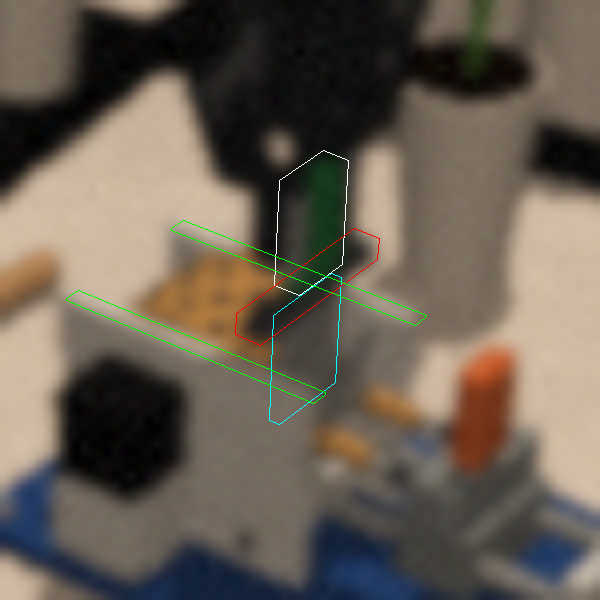

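The bar is 14 mm above the cheeks, the blade is in the gap, and there are no contact forces. Continuing.

Request:
move_arm(
  steps=[
    {"linear": [0,0.003,0],"twist": 0,"jaw": 0.02},
    {"linear": [0,0.006,0],"twist": 0,"jaw": 0.02},
    {"linear": [0,0.009,0],"twist": 0,"jaw": 0.02},
    {"linear": [0,0.01,0],"twist": 0,"jaw": 0.02},
  ],
)

```text
time_s: 8.0
tool_pos: [572.2, -200.9, 128.6]
tcp_rot: [-1.262, -1.121, 1.122]
contact_force: [0.4, 0.2, -1.6]
gripper_width: 29.2
```

Request:
move_arm(
  steps=[
    {"linear": [0,0.001,0],"twist": 0,"jaw": 0.02},
    {"linear": [0,0.002,0],"twist": 0,"jaw": 0.02},
    {"linear": [0,0.002,0],"twist": 0,"jaw": 0.02},
  ],
)

```text
time_s: 8.3
tool_pos: [572.5, -201.1, 127.2]
tcp_rot: [-1.263, -1.122, 1.122]
contact_force: [-0.0, 0.0, -2.0]
gripper_width: 29.4
```

Request:
move_arm(
  steps=[
    {"linear": [0,0.001,0],"twist": 0,"jaw": 0.02},
    {"linear": [0,0.0015,0],"twist": 0,"jaw": 0.02},
  ],
)

```text
time_s: 8.5
tool_pos: [572.6, -201.1, 125.8]
tcp_rot: [-1.263, -1.122, 1.122]
contact_force: [-0.3, -0.5, -2.3]
gripper_width: 29.0
```

Near home. Now I'll move gently towards the roller until contact, so that the blade rests against it.

Request:
move_arm(
  steps=[
    {"linear": [0,0,-0.0005],"twist": 0,"jaw": 0.02},
    {"linear": [0,0,-0.001],"twist": 0,"jaw": 0.02},
  ],
)

```text
time_s: 8.7
tool_pos: [573.6, -201.2, 125.8]
tcp_rot: [-1.263, -1.122, 1.122]
contact_force: [-0.2, 0.5, -1.5]
gripper_width: 29.4
```

Request:
move_arm(
  steps=[
    {"linear": [0,0,-0.0005],"twist": 0,"jaw": 0.02},
    {"linear": [0,0,-0.001],"twist": 0,"jaw": 0.02},
  ],
)

```text
time_s: 8.9
tool_pos: [574.6, -201.3, 125.8]
tcp_rot: [-1.263, -1.122, 1.122]
contact_force: [0.6, -0.2, -2.7]
gripper_width: 29.2
```

Request:
move_arm(
  steps=[
    {"linear": [0,0,-0.0005],"twist": 0,"jaw": 0.02},
    {"linear": [0,0,-0.001],"twist": 0,"jaw": 0.02},
  ],
)

```text
time_s: 9.1
tool_pos: [575.6, -201.4, 125.8]
tcp_rot: [-1.263, -1.122, 1.122]
contact_force: [-1.6, -0.6, -1.9]
gripper_width: 28.9
```

Request:
move_arm(
  steps=[
    {"linear": [0,0,-0.0005],"twist": 0,"jaw": 0.02},
    {"linear": [0,0,-0.0005],"twist": 0,"jaw": 0.02},
  ],
)

```text
time_s: 9.3
tool_pos: [575.7, -201.5, 125.7]
tcp_rot: [-1.262, -1.121, 1.122]
contact_force: [-1.9, -0.5, -1.4]
gripper_width: 29.3
```

Request:
move_arm(
  steps=[
    {"linear": [0,0,-0.0005],"twist": 0,"jaw": 0.02},
    {"linear": [0,0,-0.0005],"twist": 0,"jaw": 0.02},
  ],
)

```text
time_s: 9.5
tool_pos: [575.9, -201.5, 125.7]
tcp_rot: [-1.261, -1.121, 1.122]
contact_force: [-3.3, -0.1, 0.7]
gripper_width: 29.0
```

Request:
move_arm(
  steps=[
    {"linear": [0,0.0,0.001],"twist": 0,"jaw": 0.02},
    {"linear": [0,0.0005,0.0012],"twist": 0,"jaw": 0.02},
    {"linear": [0,0.001,0.0012],"twist": 0,"jaw": 0.02},
  ],
)

```text
time_s: 9.8
tool_pos: [575.6, -201.4, 125.0]
tcp_rot: [-1.263, -1.122, 1.122]
contact_force: [-1.3, 1.0, 1.8]
gripper_width: 29.4
```

Request:
move_arm(
  steps=[
    {"linear": [0,0.0005,0],"twist": 0,"jaw": 0.02},
    {"linear": [0,0.001,0],"twist": 0,"jaw": 0.02},
  ],
)

```text
time_s: 10.0
tool_pos: [575.7, -201.5, 125.0]
tcp_rot: [-1.263, -1.122, 1.122]
contact_force: [-2.9, 1.2, 6.7]
gripper_width: 28.9
```

Bar seated (Fz rises to about +7 N at z=125, consistent with the 43 mm difference from the stand). Easing and releasing.

Request:
move_arm(
  steps=[
    {"linear": [0,-0.0008,0.0003],"twist": 0,"jaw": 0.02},
    {"linear": [0,-0.0008,0.0003],"twist": 0,"jaw": 0.036},
    {"linear": [0,-0.0008,0.0003],"twist": 0,"jaw": 0.05},
    {"linear": [0,-0.0008,0.0003],"twist": 0,"jaw": 0.05},
    {"linear": [0,-0.0008,0.0003],"twist": 0,"jaw": 0.05},
  ],
)

```text
time_s: 10.5
tool_pos: [575.2, -201.5, 124.6]
tcp_rot: [-1.263, -1.122, 1.122]
contact_force: [-0.4, -0.1, -0.4]
gripper_width: 49.8
```

```bash
python3 -c "
from ov import *
s=st();print(s['tool_pos'],s['gripper_width'])
ov('s11.png',(240,115),(75,75),8,dz=16)"
```

```text
[ 575.24806102 -201.49008555  124.59074927] 49.77049411415496
t 10.5 tool in seeder [29.53 -0.62  0.  ] z 124.59 yawerr -0.0 F [-0.4  -0.13 -0.44] w 49.8
```

View pics/s11.png

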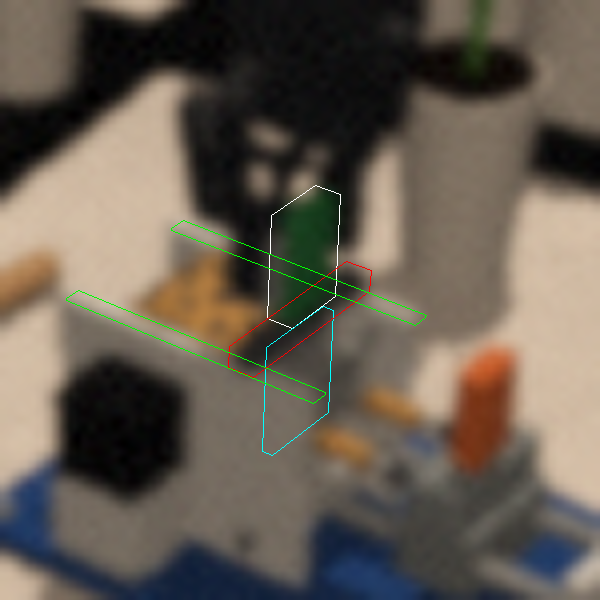

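Gauge hangs home by itself with zero tool force: bar on the cheeks at crop (228-370,265-375), grip at (310,240). Going up and over to the handle.

Run:
```python
from tool import *
sd=np.array([546.0,-197.4,-.118]); w=place([[-60,0,0]],*sd)[0]; print(w); print(need([w[0],w[1],205],np.pi/2-.118))
```

```text
[ 486.41723553 -190.33641889    0.        ]
(array([ 0.0006, -0.0805,  0.0894]), np.float64(-0.0), np.float64(1.4528))
```

Request:
move_arm(
  steps=[
    {"linear": [0,-0.02,0],"twist": 0,"jaw": 0.05},
    {"linear": [0,-0.045,0],"twist": 0,"jaw": 0.05},
    {"linear": [0,-0.07,0],"twist": 0,"jaw": 0.05},
    {"linear": [0,-0.08,0],"twist": 0,"jaw": 0.05},
  ],
)

```text
time_s: 10.95
tool_pos: [576.6, -202.1, 207.7]
tcp_rot: [-1.268, -1.124, 1.121]
contact_force: [-0.1, -0.6, -0.0]
gripper_width: 50.2
```

Request:
move_arm(
  steps=[
    {"linear": [0,0,0.03],"twist": 0,"jaw": 0.05},
    {"linear": [0.0005,0,0.06],"twist": 0,"jaw": 0.05},
    {"linear": [0.0005,0,0.0895],"twist": 0,"jaw": 0.05},
    {"linear": [0.0005,0.02,0.0895],"twist": 0,"jaw": 0.05},
    {"linear": [0.0005,0.04,0.0895],"twist": 0,"jaw": 0.05},
  ],
)

```text
time_s: 11.45
tool_pos: [485.8, -190.5, 164.5]
tcp_rot: [-1.265, -1.122, 1.121]
contact_force: [-0.1, -0.4, 0.6]
gripper_width: 50.0
```

```bash
python3 -c "
from ov import *
print(need([486.4,-190.3,92],np.pi/2-.118))
s=st();x,y,z=s['tool_pos'];print(s['tool_pos'])
p=snap('side');o=(250,110);sc=8
im=cv2.resize(p['pixels'][110:185,250:335],None,fx=sc,fy=sc,interpolation=2)
def dr(B,c): cv2.polylines(im,[np.round((hull(p,B)+.5-o)*sc).astype(np.int32)],1,c,1)
for hx,c in((0,(255,255,255)),): dr(place(box(hx-7,hx+7,-14,14,80,124),x,y,-.118),c)
cv2.imwrite('pics/s12.png',im)"
```

```text
(array([ 0.0003,  0.0725, -0.0005]), np.float64(-0.0006), np.float64(1.4522))
[ 485.80235568 -190.45727812  164.50722427]
```

View pics/s12.png

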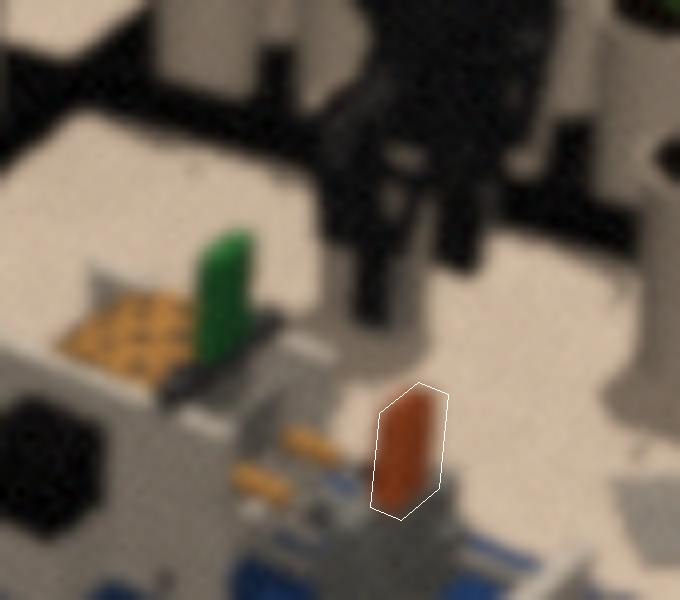

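The gauge stands upright and seated on the cheeks at crop (225,300). The orange handle at (405,450) is about 2 mm further in x than the outline, so I'll correct for that while descending.

Request:
move_arm(
  steps=[
    {"linear": [0,0.02,-0.002],"twist": 0,"jaw": 0.05},
    {"linear": [0,0.04,-0.002],"twist": 0,"jaw": 0.05},
    {"linear": [0,0.06,-0.002],"twist": 0,"jaw": 0.05},
    {"linear": [0,0.072,-0.002],"twist": 0,"jaw": 0.05},
    {"linear": [0,0.072,-0.002],"twist": 0,"jaw": 0.05},
  ],
)

```text
time_s: 12.0
tool_pos: [486.6, -189.7, 90.5]
tcp_rot: [-1.258, -1.12, 1.122]
contact_force: [0.1, 0.6, -0.3]
gripper_width: 49.8
```

```bash
python3 -c "
from ov import *
s=st();print(s['tool_pos'],s['contact_force'])
p=snap('side');
cv2.imwrite('pics/s13.png',cv2.resize(p['pixels'][110:185,250:335],None,fx=8,fy=8,interpolation=2))"
```

```text
[ 486.62725176 -189.65204681   90.50260553] [ 0.05891142  0.5758258  -0.32169868]
```

View pics/s13.png

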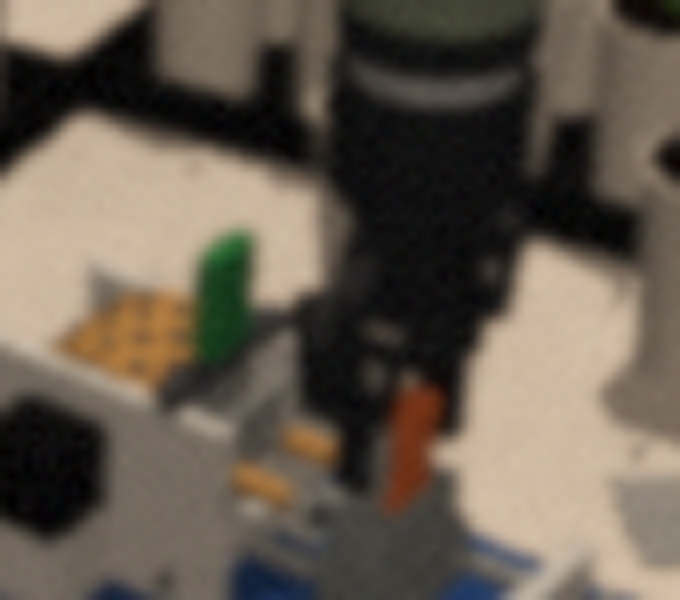

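Fingers straddle the handle (410,450). Closing.

Request:
move_arm(
  steps=[
    {"linear": [0,0,0],"twist": 0,"jaw": 0.018},
    {"linear": [0,0,0],"twist": 0,"jaw": 0.018},
    {"linear": [0,0,0],"twist": 0,"jaw": 0.018},
    {"linear": [0,0,0],"twist": 0,"jaw": 0.018},
  ],
  force=50,
)

```text
time_s: 12.45
tool_pos: [489.3, -190.0, 94.1]
tcp_rot: [-1.264, -1.124, 1.12]
contact_force: [0.4, 5.0, 6.3]
gripper_width: 27.1
```

Request:
move_arm(
  steps=[
    {"linear": [0,0,-0.0005],"twist": 0,"jaw": 0.018},
    {"linear": [0,0,-0.001],"twist": 0,"jaw": 0.018},
  ],
)

```text
time_s: 12.65
tool_pos: [489.3, -190.0, 94.1]
tcp_rot: [-1.262, -1.122, 1.121]
contact_force: [-4.8, 5.0, 8.7]
gripper_width: 27.3
```

Request:
move_arm(
  steps=[
    {"linear": [0,0,-0.0005],"twist": 0,"jaw": 0.018},
    {"linear": [0,0,-0.001],"twist": 0,"jaw": 0.018},
  ],
)

```text
time_s: 12.85
tool_pos: [489.3, -190.0, 94.0]
tcp_rot: [-1.26, -1.121, 1.122]
contact_force: [-6.9, 5.1, 12.9]
gripper_width: 27.2
```

Request:
move_arm(
  steps=[
    {"linear": [0,0,-0.0005],"twist": 0,"jaw": 0.018},
    {"linear": [0,0,-0.001],"twist": 0,"jaw": 0.018},
  ],
)

```text
time_s: 13.05
tool_pos: [489.3, -190.0, 94.0]
tcp_rot: [-1.258, -1.12, 1.123]
contact_force: [-9.7, 5.7, 13.6]
gripper_width: 27.3
```

Request:
move_arm(
  steps=[
    {"linear": [0,0,-0.0005],"twist": 0,"jaw": 0.018},
    {"linear": [0,0,-0.001],"twist": 0,"jaw": 0.018},
  ],
)

```text
time_s: 13.25
tool_pos: [490.2, -190.1, 94.0]
tcp_rot: [-1.258, -1.119, 1.123]
contact_force: [-10.0, 5.4, 14.4]
gripper_width: 27.2
```

Request:
move_arm(
  steps=[
    {"linear": [0,-0.001,-0.0005],"twist": 0,"jaw": 0.018},
    {"linear": [0,-0.002,-0.001],"twist": 0,"jaw": 0.018},
  ],
)

```text
time_s: 13.45
tool_pos: [490.2, -190.1, 94.1]
tcp_rot: [-1.257, -1.118, 1.124]
contact_force: [-7.4, 2.3, -0.7]
gripper_width: 27.0
```

Request:
move_arm(
  steps=[
    {"linear": [0,0,-0.0005],"twist": 0,"jaw": 0.018},
    {"linear": [0,0,-0.001],"twist": 0,"jaw": 0.018},
  ],
)

```text
time_s: 13.65
tool_pos: [490.6, -190.2, 94.1]
tcp_rot: [-1.255, -1.117, 1.125]
contact_force: [-10.2, 4.4, 6.1]
gripper_width: 27.3
```

Request:
move_arm(
  steps=[
    {"linear": [0,0,-0.0005],"twist": 0,"jaw": 0.018},
    {"linear": [0,0,-0.001],"twist": 0,"jaw": 0.018},
  ],
)

```text
time_s: 13.85
tool_pos: [491.6, -190.3, 94.0]
tcp_rot: [-1.255, -1.117, 1.125]
contact_force: [-9.7, 3.7, 6.1]
gripper_width: 26.9
```

Request:
move_arm(
  steps=[
    {"linear": [0,0,-0.0005],"twist": 0,"jaw": 0.018},
    {"linear": [0,0,-0.001],"twist": 0,"jaw": 0.018},
  ],
)

```text
time_s: 14.05
tool_pos: [492.5, -190.4, 94.0]
tcp_rot: [-1.255, -1.117, 1.125]
contact_force: [-9.5, 4.1, 5.6]
gripper_width: 27.6
```

Request:
move_arm(
  steps=[
    {"linear": [0,0,-0.0005],"twist": 0,"jaw": 0.018},
    {"linear": [0,0,-0.001],"twist": 0,"jaw": 0.018},
  ],
)

```text
time_s: 14.25
tool_pos: [493.5, -190.5, 94.0]
tcp_rot: [-1.255, -1.117, 1.125]
contact_force: [-10.1, 3.9, 5.3]
gripper_width: 27.2
```

Request:
move_arm(
  steps=[
    {"linear": [0,0,-0.0003],"twist": 0,"jaw": 0.018},
    {"linear": [0,0,-0.0005],"twist": 0,"jaw": 0.018},
  ],
)

```text
time_s: 14.45
tool_pos: [493.8, -190.6, 94.1]
tcp_rot: [-1.255, -1.117, 1.125]
contact_force: [-10.3, 4.5, 5.0]
gripper_width: 27.0
```

Request:
move_arm(
  steps=[
    {"linear": [0,0,-0.0003],"twist": 0,"jaw": 0.018},
    {"linear": [0,0,-0.0005],"twist": 0,"jaw": 0.018},
  ],
)

```text
time_s: 14.65
tool_pos: [494.1, -190.6, 94.0]
tcp_rot: [-1.254, -1.117, 1.125]
contact_force: [-10.9, 3.5, 7.1]
gripper_width: 26.7
```

Request:
move_arm(
  steps=[
    {"linear": [0,0,-0.0003],"twist": 0,"jaw": 0.018},
    {"linear": [0,0,-0.0005],"twist": 0,"jaw": 0.018},
  ],
)

```text
time_s: 14.85
tool_pos: [494.6, -190.6, 94.0]
tcp_rot: [-1.254, -1.117, 1.125]
contact_force: [-10.1, 4.3, 7.8]
gripper_width: 27.2
```

Request:
move_arm(
  steps=[
    {"linear": [0,0,-0.0003],"twist": 0,"jaw": 0.018},
    {"linear": [0,0,-0.0005],"twist": 0,"jaw": 0.018},
  ],
)

```text
time_s: 15.05
tool_pos: [494.7, -190.6, 94.0]
tcp_rot: [-1.254, -1.116, 1.126]
contact_force: [-12.7, 4.5, 8.5]
gripper_width: 27.2
```

Request:
move_arm(
  steps=[
    {"linear": [0,0,-0.0003],"twist": 0,"jaw": 0.018},
    {"linear": [0,0,-0.0005],"twist": 0,"jaw": 0.018},
  ],
)

```text
time_s: 15.25
tool_pos: [494.8, -190.7, 94.0]
tcp_rot: [-1.253, -1.115, 1.126]
contact_force: [-14.2, 4.3, 9.0]
gripper_width: 27.4
```

```bash
cat > avg.py <<'E'
from tool import *
F=[];X=[]
for i in range(8):
    eyes.snapshot('side'); s=st(); F.append(s['contact_force']); X.append(s['tool_pos'])
F=np.array(F);u=np.array([np.cos(.118),-np.sin(.118),0]); print(F.mean(0).round(2),'along u',(F@u).round(2),(F@u).mean().round(2),'pos',np.mean(X,0).round(2),'std',np.std(X,0).round(2))
E
python3 avg.py
```

```text
[-13.36   4.27   8.98] along u [-13.07 -13.26 -14.13 -14.05 -14.61 -14.1  -13.74 -13.2 ] -13.77 pos [ 494.83 -190.65   94.03] std [0.01 0.01 0.01]
```

Request:
move_arm(
  steps=[
    {"linear": [0,0,-0.0002],"twist": 0,"jaw": 0.018},
    {"linear": [0,0,-0.0002],"twist": 0,"jaw": 0.018},
  ],
)

```text
time_s: 15.85
tool_pos: [494.8, -190.7, 94.0]
tcp_rot: [-1.253, -1.115, 1.126]
contact_force: [-13.1, 4.1, 9.6]
gripper_width: 27.3
```

```bash
python3 avg.py
```

```text
[-13.94   4.12   9.14] along u [-13.47 -14.32 -14.23 -15.26 -14.48 -14.34 -14.94 -13.57] -14.33 pos [ 494.86 -190.66   94.01] std [0.01 0.01 0.01]
```

Press ≈ 14.3 − 10.3 (sliding level) ≈ 4 N. I'll unload the arm elastically, without pulling the gate back, before opening.

Request:
move_arm(
  steps=[
    {"linear": [0,0,0.001],"twist": 0,"jaw": 0.018},
    {"linear": [0,-0.0003,0.002],"twist": 0,"jaw": 0.018},
    {"linear": [0,-0.0006,0.0025],"twist": 0,"jaw": 0.018},
    {"linear": [0,-0.0006,0.0025],"twist": 0,"jaw": 0.018},
  ],
)

```text
time_s: 16.65
tool_pos: [494.9, -190.7, 94.1]
tcp_rot: [-1.258, -1.119, 1.123]
contact_force: [-5.2, 4.3, -1.8]
gripper_width: 27.3
```

```bash
python3 avg.py
```

```text
[-5.55  3.22 -0.44] along u [-5.53 -6.05 -6.25 -6.68 -5.8  -5.9  -5.18 -5.72] -5.89 pos [ 494.88 -190.67   94.08] std [0.01 0.01 0.01]
```

Request:
move_arm(
  steps=[
    {"linear": [0,0,0.0007],"twist": 0,"jaw": 0.018},
    {"linear": [0,0,0.001],"twist": 0,"jaw": 0.018},
    {"linear": [0,0,0.001],"twist": 0,"jaw": 0.035},
    {"linear": [0,0,0.001],"twist": 0,"jaw": 0.05},
    {"linear": [0,0,0.001],"twist": 0,"jaw": 0.05},
  ],
)

```text
time_s: 17.55
tool_pos: [497.7, -192.7, 96.4]
tcp_rot: [-1.266, -1.123, 1.122]
contact_force: [-0.6, -0.3, -0.8]
gripper_width: 49.9
```

Request:
move_arm(
  steps=[
    {"linear": [0,-0.015,0],"twist": 0,"jaw": 0.05},
    {"linear": [0,-0.04,0],"twist": 0,"jaw": 0.05},
    {"linear": [0,-0.075,0],"twist": 0,"jaw": 0.05},
    {"linear": [0,-0.11,0],"twist": 0,"jaw": 0.05},
    {"linear": [0,-0.115,0],"twist": 0,"jaw": 0.05},
  ],
)

```text
time_s: 18.05
tool_pos: [500.1, -193.9, 216.6]
tcp_rot: [-1.275, -1.127, 1.121]
contact_force: [0.4, 0.1, 0.3]
gripper_width: 49.8
```

```bash
python3 -c "
from ov import *
s=st();print(s['tool_pos'],s['contact_force'],s['gripper_width'])
print('to gauge',need([575.2,-201.5,207],np.pi/2-.118))
p=snap('side');
cv2.imwrite('pics/s14.png',cv2.resize(p['pixels'][110:185,250:335],None,fx=8,fy=8,interpolation=2))"
```

```text
[ 500.06007909 -193.89520831  216.64431708] [0.39547273 0.09880473 0.33532665] 49.76489684316294
to gauge (array([ 0.0013,  0.0105, -0.0754]), np.float64(0.0), np.float64(1.4528))
```

View pics/s14.png

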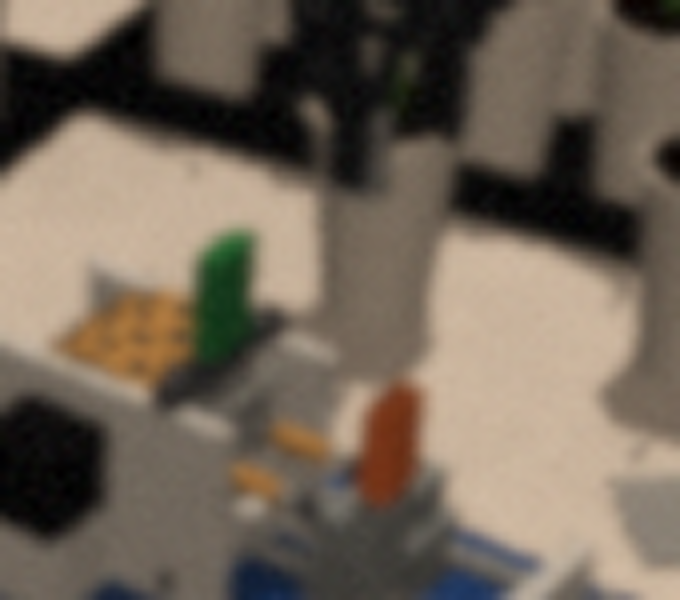

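The gate stays where left (handle now at crop (392,445)) and the gauge is unmoved at (225,300). Back to the gauge's grip.

Request:
move_arm(
  steps=[
    {"linear": [0.0005,0,-0.03],"twist": 0,"jaw": 0.05},
    {"linear": [0.001,0,-0.06],"twist": 0,"jaw": 0.05},
    {"linear": [0.0013,0,-0.0754],"twist": 0,"jaw": 0.05},
    {"linear": [0.0013,0.01,-0.0754],"twist": 0,"jaw": 0.05},
    {"linear": [0.0013,0.01,-0.0754],"twist": 0,"jaw": 0.05},
  ],
)

```text
time_s: 18.6
tool_pos: [569.3, -198.3, 196.8]
tcp_rot: [-1.257, -1.119, 1.123]
contact_force: [-1.0, -0.1, -0.4]
gripper_width: 50.4
```

```bash
python3 -c "
from ov import *
eyes.snapshot('side')
s=st();print(s['tool_pos'],s['contact_force'],s['gripper_width'])
print('to gauge',need([575.2,-201.5,125],np.pi/2-.118))"
```

```text
[ 569.30033851 -198.38698721  197.5023827 ] [-0.52610831 -0.32379139  0.52421986] 49.988858749609236
to gauge (array([-0.0025,  0.0725, -0.0066]), np.float64(-0.0001), np.float64(1.4527))
```

Request:
move_arm(
  steps=[
    {"linear": [-0.0025,0.01,-0.0066],"twist": 0,"jaw": 0.05},
    {"linear": [-0.0025,0.03,-0.0066],"twist": 0,"jaw": 0.05},
    {"linear": [-0.0025,0.05,-0.0066],"twist": 0,"jaw": 0.05},
    {"linear": [-0.0025,0.068,-0.0066],"twist": 0,"jaw": 0.05},
    {"linear": [-0.0025,0.0715,-0.0066],"twist": 0,"jaw": 0.05},
  ],
)

```text
time_s: 19.15
tool_pos: [575.3, -201.6, 125.4]
tcp_rot: [-1.257, -1.119, 1.122]
contact_force: [-0.8, -0.6, -0.9]
gripper_width: 50.1
```

```bash
python3 -c "
from ov import *
eyes.snapshot('side')
s=st();print(s['tool_pos'],s['contact_force'],s['gripper_width'])
print('to gauge',need([575.2,-201.5,125],np.pi/2-.118))
p=snap('side');
cv2.imwrite('pics/s15.png',cv2.resize(p['pixels'][110:185,250:335],None,fx=8,fy=8,interpolation=2))"
```

```text
[ 575.84484283 -201.84662354  126.200494  ] [-0.39440853  0.24895826 -1.04947112] 50.021794657885955
to gauge (array([0.0003, 0.0012, 0.0007]), np.float64(-0.0004), np.float64(1.4524))
```

View pics/s15.png

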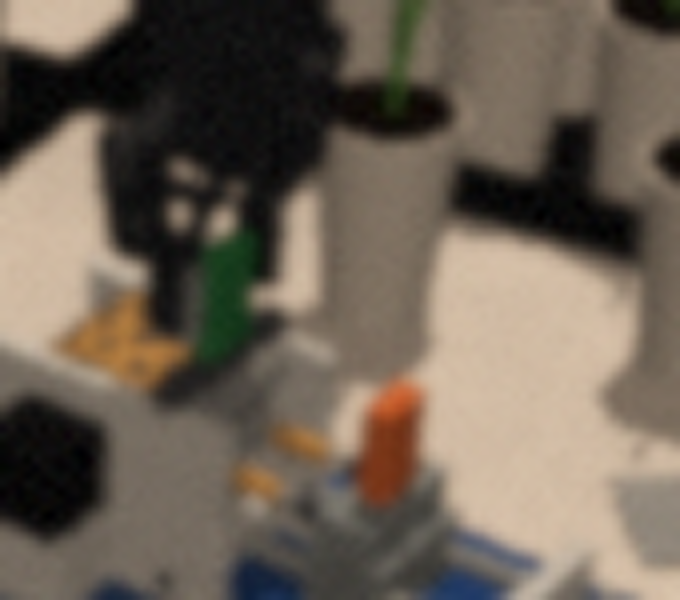

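Fingers straddle the green grip (228,295). Close gently, then draw straight up.

Request:
move_arm(
  steps=[
    {"linear": [0,0,0],"twist": 0,"jaw": 0.032},
    {"linear": [0,0,0],"twist": 0,"jaw": 0.02},
    {"linear": [0,0,0],"twist": 0,"jaw": 0.02},
    {"linear": [0,0,0],"twist": 0,"jaw": 0.02},
  ],
  force=40,
)

```text
time_s: 19.65
tool_pos: [578.6, -202.2, 130.3]
tcp_rot: [-1.264, -1.124, 1.121]
contact_force: [0.6, 3.7, 5.3]
gripper_width: 29.5
```

Request:
move_arm(
  steps=[
    {"linear": [0,-0.0005,0],"twist": 0,"jaw": 0.02},
    {"linear": [0,-0.001,0],"twist": 0,"jaw": 0.02},
    {"linear": [0,-0.0015,0],"twist": 0,"jaw": 0.02},
    {"linear": [0,-0.002,0],"twist": 0,"jaw": 0.02},
  ],
)

```text
time_s: 20.05
tool_pos: [578.2, -202.3, 130.3]
tcp_rot: [-1.264, -1.123, 1.121]
contact_force: [4.2, 2.0, -2.8]
gripper_width: 29.3
```

Request:
move_arm(
  steps=[
    {"linear": [0,0,-0.0005],"twist": 0,"jaw": 0.02},
    {"linear": [0,0,-0.001],"twist": 0,"jaw": 0.02},
  ],
)

```text
time_s: 20.25
tool_pos: [578.4, -202.3, 130.3]
tcp_rot: [-1.262, -1.121, 1.122]
contact_force: [0.3, 2.8, 1.0]
gripper_width: 29.2
```

```bash
python3 avg.py; python3 -c "
from tool import *
print(st()['torque'])"
```

```text
[ 2.03  3.43 -0.26] along u [1.5  0.66 1.73 0.88 2.06 2.5  2.11 1.47] 1.61 pos [ 578.36 -202.29  130.32] std [0.02 0.02 0.02]
[ 0.66277968 -0.53748431 -0.07758602]
```

Request:
move_arm(
  steps=[
    {"linear": [0,-0.001,-0.0004],"twist": 0,"jaw": 0.02},
    {"linear": [0,-0.002,-0.0006],"twist": 0,"jaw": 0.02},
    {"linear": [0,-0.003,-0.0008],"twist": 0,"jaw": 0.02},
  ],
)

```text
time_s: 20.95
tool_pos: [578.4, -203.0, 132.6]
tcp_rot: [-1.261, -1.12, 1.123]
contact_force: [1.6, -0.2, -6.6]
gripper_width: 29.3
```

Request:
move_arm(
  steps=[
    {"linear": [0,-0.001,0],"twist": 0,"jaw": 0.02},
    {"linear": [0,-0.002,0],"twist": 0,"jaw": 0.02},
    {"linear": [0,-0.003,0],"twist": 0,"jaw": 0.02},
  ],
)

```text
time_s: 21.25
tool_pos: [578.6, -202.9, 136.2]
tcp_rot: [-1.262, -1.12, 1.123]
contact_force: [-0.4, -0.0, -7.5]
gripper_width: 29.2
```

Drag ≈ 7 − 1.9 ≈ 5 N, i.e. press ≈ 4 N — as wanted. Continuing out.

Request:
move_arm(
  steps=[
    {"linear": [0,-0.0015,0],"twist": 0,"jaw": 0.02},
    {"linear": [0,-0.003,0],"twist": 0,"jaw": 0.02},
    {"linear": [0,-0.0045,0],"twist": 0,"jaw": 0.02},
    {"linear": [0,-0.006,0],"twist": 0,"jaw": 0.02},
  ],
)

```text
time_s: 21.65
tool_pos: [578.9, -202.4, 142.6]
tcp_rot: [-1.261, -1.121, 1.122]
contact_force: [-1.3, 0.5, -6.1]
gripper_width: 29.5
```

Request:
move_arm(
  steps=[
    {"linear": [0,-0.0015,0],"twist": 0,"jaw": 0.02},
    {"linear": [0,-0.003,0],"twist": 0,"jaw": 0.02},
    {"linear": [0,-0.0045,0],"twist": 0,"jaw": 0.02},
    {"linear": [0,-0.006,0],"twist": 0,"jaw": 0.02},
  ],
)

```text
time_s: 22.05
tool_pos: [579.8, -202.8, 149.6]
tcp_rot: [-1.264, -1.122, 1.122]
contact_force: [-1.1, 0.4, -2.4]
gripper_width: 29.3
```

Request:
move_arm(
  steps=[
    {"linear": [0,-0.002,0],"twist": 0,"jaw": 0.02},
    {"linear": [0,-0.006,0],"twist": 0,"jaw": 0.02},
    {"linear": [0,-0.01,0],"twist": 0,"jaw": 0.02},
    {"linear": [0,-0.016,0],"twist": 0,"jaw": 0.02},
  ],
)

```text
time_s: 22.45
tool_pos: [579.9, -202.7, 165.4]
tcp_rot: [-1.264, -1.123, 1.122]
contact_force: [-0.1, 0.4, -2.0]
gripper_width: 29.2
```

Request:
move_arm(
  steps=[
    {"linear": [0,-0.01,0],"twist": 0,"jaw": 0.02},
    {"linear": [0,-0.03,0],"twist": 0,"jaw": 0.02},
    {"linear": [0,-0.055,0],"twist": 0,"jaw": 0.02},
    {"linear": [0,-0.055,0],"twist": 0,"jaw": 0.02},
  ],
)

```text
time_s: 22.85
tool_pos: [582.4, -204.1, 225.3]
tcp_rot: [-1.273, -1.127, 1.12]
contact_force: [0.4, -0.2, -0.6]
gripper_width: 29.4
```

```bash
python3 -c "
from ov import *
s=st();print(s['tool_pos'],s['contact_force'],s['gripper_width'])
p=snap('side');
cv2.imwrite('pics/s16.png',cv2.resize(p['pixels'][95:185,245:345],None,fx=6,fy=6,interpolation=2))"
```

```text
[ 582.40292746 -204.07966299  225.25417182] [ 0.43037683 -0.21845933 -0.59524908] 29.38894842850549
```

View pics/s16.png

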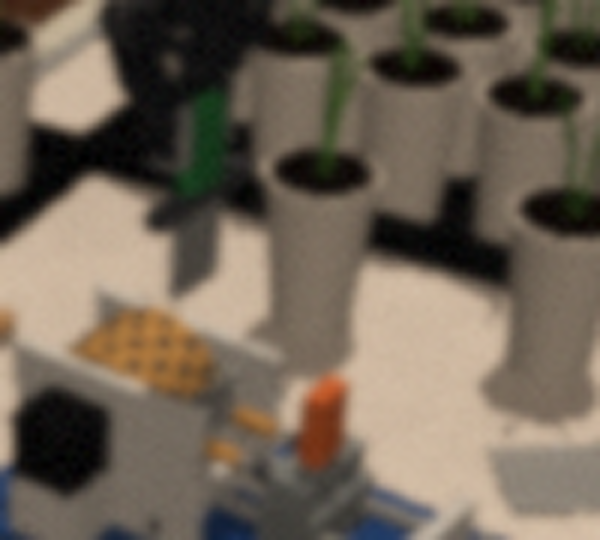

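The gauge is out and upright in the hand (200,190), the gate unmoved (handle at (322,425)). Back to the stand.

```bash
python3 -c "
from ov import *
eyes.snapshot('side');s=st();print(s['tool_pos'])
print(need([538.5,160.7,222],1.5904))"
```

```text
[ 579.98335124 -202.86655505  220.68958926]
(array([ 0.3562, -0.0018,  0.084 ]), np.float64(-0.1375), np.float64(1.4529))
```

Request:
move_arm(
  steps=[
    {"linear": [0.03,0,0.007],"twist": -0.01,"jaw": 0.02},
    {"linear": [0.07,0,0.0165],"twist": -0.04,"jaw": 0.02},
    {"linear": [0.11,0,0.026],"twist": -0.07,"jaw": 0.02},
    {"linear": [0.15,0,0.0355],"twist": -0.1,"jaw": 0.02},
    {"linear": [0.19,0,0.045],"twist": -0.1375,"jaw": 0.02},
  ],
)

```text
time_s: 23.45
tool_pos: [555.5, -7.0, 217.6]
tcp_rot: [-1.197, -1.222, 1.225]
contact_force: [0.1, 0.7, -2.4]
gripper_width: 29.5
```

```bash
python3 -c "
from ov import *
s=st();print(s['tool_pos'])
print(need([538.5,160.7,222],1.5904))"
```

```text
[555.52263367  -6.984323   217.6224519 ]
(array([ 0.168 , -0.0042,  0.0136]), np.float64(0.0008), np.float64(1.5912))
```

Request:
move_arm(
  steps=[
    {"linear": [0.035,-0.002,0.003],"twist": 0,"jaw": 0.02},
    {"linear": [0.075,-0.004,0.006],"twist": 0,"jaw": 0.02},
    {"linear": [0.115,-0.004,0.009],"twist": 0,"jaw": 0.02},
    {"linear": [0.15,-0.004,0.012],"twist": 0,"jaw": 0.02},
    {"linear": [0.165,-0.004,0.0136],"twist": 0,"jaw": 0.02},
  ],
)

```text
time_s: 23.95
tool_pos: [538.4, 158.9, 221.8]
tcp_rot: [-1.195, -1.224, 1.227]
contact_force: [0.6, -0.4, -2.3]
gripper_width: 29.3
```

Request:
move_arm(
  steps=[
    {"linear": [0,0,0],"twist": 0,"jaw": 0.02},
    {"linear": [0,0,0],"twist": 0,"jaw": 0.02},
    {"linear": [0,0,0],"twist": 0,"jaw": 0.02},
  ],
)

```text
time_s: 24.25
tool_pos: [540.3, 154.7, 223.1]
tcp_rot: [-1.201, -1.221, 1.224]
contact_force: [-0.6, 0.5, -3.0]
gripper_width: 29.4
```

```bash
cat > so.py <<'E'
from ov import *
import sys
fn=sys.argv[1]; gx=float(sys.argv[2]); dz=float(sys.argv[3]); o=tuple(map(int,sys.argv[4:6])) 
p=snap('side'); s=st(); sc=6
im=cv2.resize(p['pixels'][o[1]:o[1]+100,o[0]:o[0]+110],None,fx=sc,fy=sc,interpolation=2)
def dr(B,c): cv2.polylines(im,[np.round((hull(p,B)+.5-o)*sc).astype(np.int32)],1,c,1)
x,y,z=s['tool_pos']; M=R.from_rotvec(s['tcp_rot']).as_matrix(); yaw=np.arctan2(M[1,0],M[0,0])-np.pi/2
G=lambda B: place(B+[gx,0,0],x,y,yaw,z+dz)
dr(G(box(-6,6,-15,15,-26,21)),(255,255,255));dr(G(box(-2.5,2.5,-20,20,-86,-36)),(255,255,0));dr(G(box(-6,6,-41,41,-36,-26)),(0,0,255))
cv2.imwrite('pics/'+fn,im); print(s['tool_pos'].round(2),yaw,s['contact_force'].round(2)); print(need([538.5,160.7,150],1.5904))
E
python3 so.py s17.png -2.7 13 175 125
```

```text
[540.45 154.61 223.3 ] 0.017590549947357426 [ 0.86 -0.36 -2.21]
(array([0.0062, 0.0733, 0.0018]), np.float64(-0.002), np.float64(1.5884))
```

View pics/s17.png

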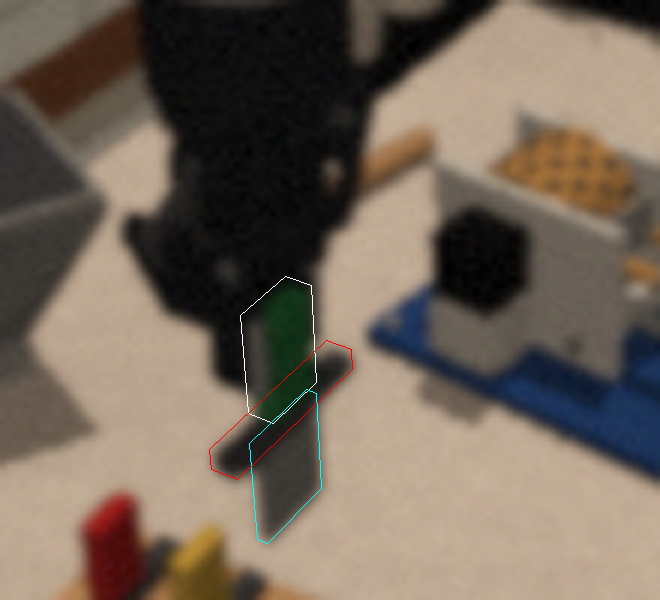

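The model with offsets (-2.7 mm x, 13 mm z) fits the held gauge, bar from (210,460) to (353,355). Moving over the empty slot.

Request:
move_arm(
  steps=[
    {"linear": [0.003,0.015,0.001],"twist": -0.002,"jaw": 0.02},
    {"linear": [0.006,0.035,0.0018],"twist": -0.002,"jaw": 0.02},
    {"linear": [0.006,0.055,0.0018],"twist": -0.002,"jaw": 0.02},
    {"linear": [0.006,0.067,0.0018],"twist": -0.002,"jaw": 0.02},
    {"linear": [0.006,0.067,0.0018],"twist": -0.002,"jaw": 0.02},
  ],
)

```text
time_s: 24.8
tool_pos: [536.3, 161.3, 153.6]
tcp_rot: [-1.196, -1.22, 1.228]
contact_force: [-0.1, -0.7, -2.0]
gripper_width: 29.5
```

Request:
move_arm(
  steps=[
    {"linear": [0,0,0],"twist": 0,"jaw": 0.02},
    {"linear": [0,0,0],"twist": 0,"jaw": 0.02},
    {"linear": [0,0,0],"twist": 0,"jaw": 0.02},
  ],
)

```text
time_s: 25.1
tool_pos: [539.4, 162.1, 158.0]
tcp_rot: [-1.201, -1.227, 1.224]
contact_force: [0.2, 0.3, -1.1]
gripper_width: 29.5
```

```bash
python3 so.py s18.png -2.7 13 170 170
```

```text
[539.24 162.12 157.88] 0.021486212822098505 [ 0.85 -0.25 -3.  ]
(array([-0.0014,  0.0079,  0.0008]), np.float64(0.0019), np.float64(1.5923))
```

View pics/s18.png

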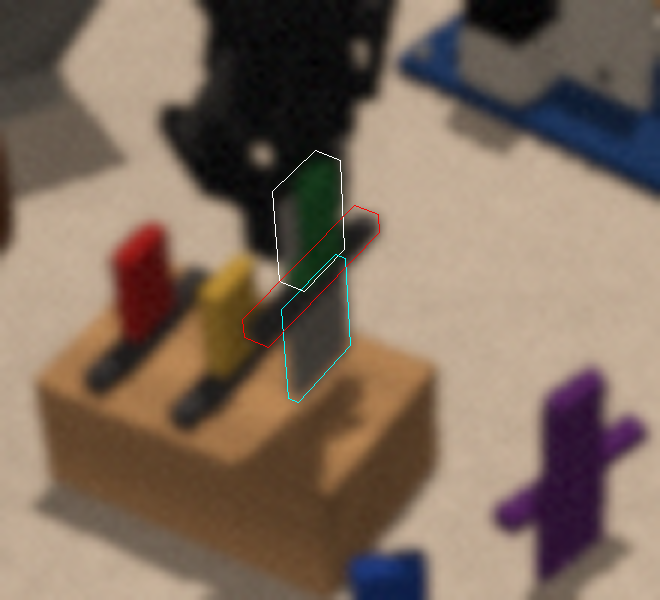

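The gauge hangs over the slot (blade tip ≈(300,400) crop, slot ahead below). Small correction and guarded descent.

Request:
move_arm(
  steps=[
    {"linear": [-0.0014,0.003,0.0006],"twist": 0,"jaw": 0.02},
    {"linear": [-0.0014,0.008,0.0006],"twist": 0,"jaw": 0.02},
    {"linear": [-0.0014,0.013,0.0006],"twist": 0,"jaw": 0.02},
    {"linear": [-0.0014,0.018,0.0006],"twist": 0,"jaw": 0.02},
    {"linear": [-0.0014,0.018,0.0006],"twist": 0,"jaw": 0.02},
  ],
)

```text
time_s: 25.65
tool_pos: [536.8, 160.5, 137.3]
tcp_rot: [-1.197, -1.223, 1.227]
contact_force: [-0.2, 0.1, -2.2]
gripper_width: 29.1
```

```bash
python3 so.py s19.png -2.7 13 170 170
```

```text
[537.18 160.53 137.79] 0.0214776156495442 [ 0.46 -0.67 -1.11]
(array([ 0.0001, -0.0122, -0.0013]), np.float64(0.0019), np.float64(1.5923))
```

View pics/s19.png

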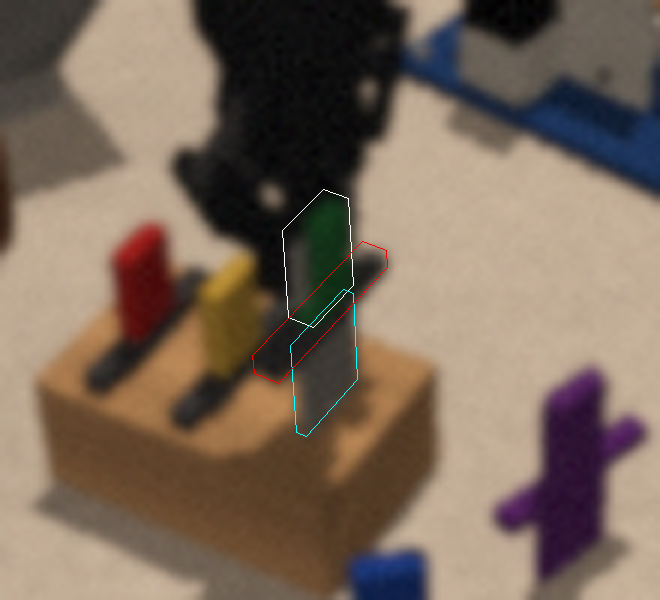

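Request:
move_arm(
  steps=[
    {"linear": [0,0.002,-0.0008],"twist": 0,"jaw": 0.02},
    {"linear": [0,0.004,-0.0008],"twist": 0,"jaw": 0.02},
    {"linear": [0,0.006,-0.0008],"twist": 0,"jaw": 0.02},
    {"linear": [0,0.008,-0.0008],"twist": 0,"jaw": 0.02},
  ],
)

```text
time_s: 26.1
tool_pos: [538.7, 160.7, 130.6]
tcp_rot: [-1.199, -1.225, 1.225]
contact_force: [0.0, 0.1, -2.3]
gripper_width: 29.0
```

Request:
move_arm(
  steps=[
    {"linear": [0,0.003,0],"twist": 0,"jaw": 0.02},
    {"linear": [0,0.006,0],"twist": 0,"jaw": 0.02},
    {"linear": [0,0.009,0],"twist": 0,"jaw": 0.02},
    {"linear": [0,0.012,0],"twist": 0,"jaw": 0.02},
  ],
)

```text
time_s: 26.5
tool_pos: [538.5, 160.6, 118.3]
tcp_rot: [-1.199, -1.225, 1.225]
contact_force: [-0.2, -0.1, -2.2]
gripper_width: 29.2
```

Blade tip is inside the slot (z≈45) with no contact force.

Request:
move_arm(
  steps=[
    {"linear": [0,0.006,0],"twist": 0,"jaw": 0.02},
    {"linear": [0,0.012,0],"twist": 0,"jaw": 0.02},
    {"linear": [0,0.018,0],"twist": 0,"jaw": 0.02},
    {"linear": [0,0.024,0],"twist": 0,"jaw": 0.02},
    {"linear": [0,0.027,0],"twist": 0,"jaw": 0.02},
  ],
)

```text
time_s: 27.0
tool_pos: [538.0, 160.6, 90.7]
tcp_rot: [-1.198, -1.224, 1.226]
contact_force: [0.3, 0.9, -2.1]
gripper_width: 29.2
```

Request:
move_arm(
  steps=[
    {"linear": [0,0.001,0],"twist": 0,"jaw": 0.02},
    {"linear": [0,0.002,0],"twist": 0,"jaw": 0.02},
    {"linear": [0,0.002,0],"twist": 0,"jaw": 0.02},
  ],
)

```text
time_s: 27.3
tool_pos: [538.8, 160.7, 89.8]
tcp_rot: [-1.199, -1.225, 1.225]
contact_force: [0.3, 0.5, -2.1]
gripper_width: 29.4
```

Request:
move_arm(
  steps=[
    {"linear": [0,0.001,0],"twist": 0,"jaw": 0.02},
    {"linear": [0,0.0015,0],"twist": 0,"jaw": 0.02},
    {"linear": [0,0.0015,0],"twist": 0,"jaw": 0.02},
  ],
)

```text
time_s: 27.6
tool_pos: [538.6, 160.6, 88.2]
tcp_rot: [-1.199, -1.225, 1.225]
contact_force: [0.0, 0.5, -2.2]
gripper_width: 29.2
```

Request:
move_arm(
  steps=[
    {"linear": [0,0.001,0],"twist": 0,"jaw": 0.02},
    {"linear": [0,0.001,0],"twist": 0,"jaw": 0.02},
  ],
)

```text
time_s: 27.8
tool_pos: [538.8, 160.7, 87.3]
tcp_rot: [-1.199, -1.225, 1.225]
contact_force: [0.4, 1.0, -1.5]
gripper_width: 29.3
```

Request:
move_arm(
  steps=[
    {"linear": [0,0.001,0],"twist": 0,"jaw": 0.02},
    {"linear": [0,0.001,0],"twist": 0,"jaw": 0.02},
  ],
)

```text
time_s: 28.0
tool_pos: [538.9, 160.7, 87.2]
tcp_rot: [-1.199, -1.225, 1.225]
contact_force: [-2.8, -0.0, 4.7]
gripper_width: 29.2
```

Seated (Fz turns to +4.7 N at z≈87.2, as predicted). Ease off and release.

Request:
move_arm(
  steps=[
    {"linear": [0,-0.0008,0.0003],"twist": 0,"jaw": 0.02},
    {"linear": [0,-0.0008,0.0003],"twist": 0,"jaw": 0.035},
    {"linear": [0,-0.0008,0.0003],"twist": 0,"jaw": 0.05},
    {"linear": [0,-0.0008,0.0003],"twist": 0,"jaw": 0.05},
    {"linear": [0,-0.0008,0.0003],"twist": 0,"jaw": 0.05},
  ],
)

```text
time_s: 28.5
tool_pos: [538.3, 160.6, 86.9]
tcp_rot: [-1.199, -1.225, 1.225]
contact_force: [-0.0, -0.6, -0.1]
gripper_width: 50.1
```

Request:
move_arm(
  steps=[
    {"linear": [0,-0.01,0],"twist": 0,"jaw": 0.05},
    {"linear": [0,-0.03,0],"twist": 0,"jaw": 0.05},
    {"linear": [0,-0.06,0],"twist": 0,"jaw": 0.05},
    {"linear": [0,-0.1,0],"twist": 0,"jaw": 0.05},
    {"linear": [0,-0.14,0],"twist": 0,"jaw": 0.05},
  ],
)

```text
time_s: 29.0
tool_pos: [537.9, 160.6, 228.7]
tcp_rot: [-1.199, -1.225, 1.225]
contact_force: [0.4, -0.5, -0.7]
gripper_width: 49.5
```

Request:
move_arm(
  steps=[
    {"linear": [0,0,0.04],"twist": 0,"jaw": 0.05},
    {"linear": [0,0,0.08],"twist": 0,"jaw": 0.05},
    {"linear": [0,0,0.11],"twist": 0,"jaw": 0.05},
    {"linear": [0,0,0.11],"twist": 0,"jaw": 0.05},
    {"linear": [0,0,0.11],"twist": 0,"jaw": 0.05},
  ],
)

```text
time_s: 29.5
tool_pos: [428.6, 158.4, 228.0]
tcp_rot: [-1.2, -1.227, 1.224]
contact_force: [0.1, -0.6, 0.4]
gripper_width: 49.9
```

Run:
```python
from ov import *
s=st();print(s['time_s'],s['tool_pos'],s['contact_force'])
p=snap('side');q=snap('top')
cv2.imwrite('pics/s20.png',cv2.resize(p['pixels'][130:280,160:345],None,fx=4,fy=4,interpolation=2))
cv2.imwrite('pics/t20.png',cv2.resize(q['pixels'][135:255,180:360],None,fx=4.4,fy=4.4,interpolation=2))
a=pickle.load(open('side0.pkl','rb'))
for c,n in(('red',(194,217)),('yellow',(208,223)),('green',(223,229))): print(c,blob(a,c,n,18)[0],blob(p,c,n,18)[0])
```

```text
29.5 [428.60062006 158.39771755 227.97565807] [ 0.14617611 -0.60673679  0.3610217 ]
red [193.53061224 216.73469388] [193.58278146 216.8410596 ]
yellow [208.2371134  221.92783505] [208.78947368 222.97368421]
green [222.73333333 228.9047619 ] [223.28181818 228.77272727]
```

View pics/s20.png

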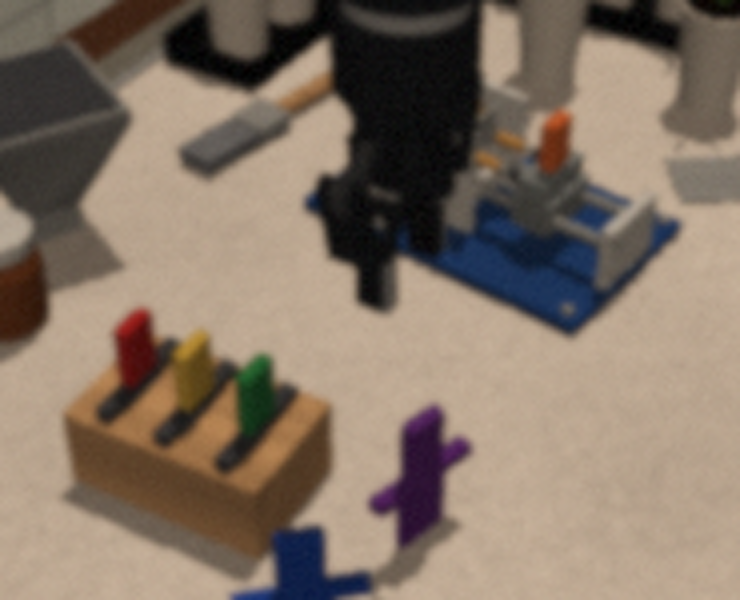

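View pics/t20.png

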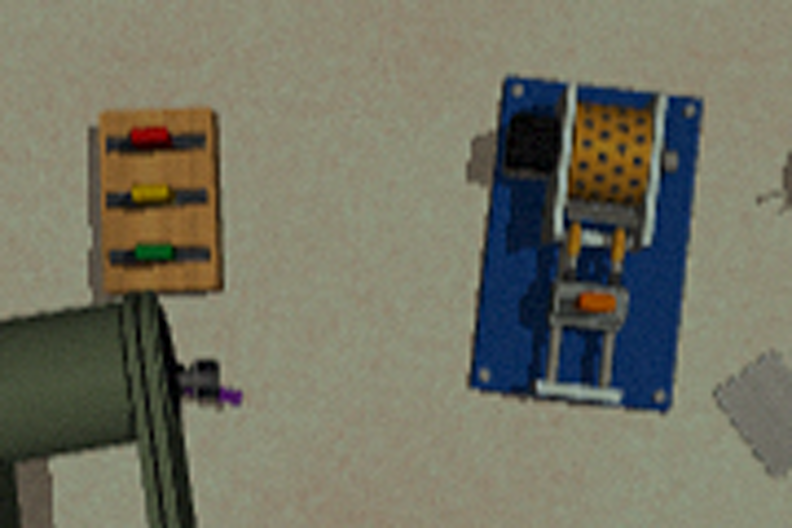

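Both views show the green gauge seated level with its neighbours: side crop (257,395), top crop (153,252), back at its starting pixels. The gate is moved up (handle at top crop (597,302)), the look-alikes are untouched, and the tool is free. Handing in.

```bash
python3 -c "
from plant import hand_in
print(hand_in())"
```

```text
the job is handed in; nothing more can be done
None
```

The gate is set to the green gauge with a press of about 4 N. The gauge is back upright in its own stand slot, and the job is handed in at about 29.6 s of the 72 s allowed.

- **Gauge in the gap:** I hung the green gauge fully home between roller and lip and let go of it before touching the gate.
- **Gate press:** The push force read 14.3 N, against about 10.3 N while the gate was sliding freely, so the lip presses with about 4.0 N. I unloaded the arm before opening the fingers, and the gate stayed where it was.
- **Drag check:** Drawing the gauge out took 6–7.5 N. About 1.9 N of that is its own weight, so the drag is 4–5.5 N and the press roughly 3.5–4.5 N.
- **Gauge in the stand:** It met the stop within 1 mm of the expected height. In the last pictures its grip is within 0.6 px of where it started. Its bar looks flush, and the tool force is near zero.

Two measurements disagreed. The side and top cameras differed by up to about 4 mm on the seeder's x position, and I settled that by touching the roller with the gauge blade. On regrasping, the hand sat about 3 mm further along x and 5 mm higher than before, which I allowed for when putting the gauge back.

In the last pictures the stand, the other gauges and the bystanders in view look unmoved. I did not check the things outside those crops.

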